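# Roll a steel column into its V-block and dock it on the end plate

## Task

Roll the steel column that lies on the bench up the ramp and into the groove of the V-block, pushing on its side with the fingers, then push on its plain end so that it slides along the groove until its spigot is through the slot in the end plate and its shoulder is fully home against the plate. Do it gently with the fingers only pushing: do not pick the column up or flick it away, and leave the other things on the bench alone.

Things in the scene. Friction and masses are not known exactly. Their poses are not given: they have to be found in the camera images.
- v_block: Fixed aluminium V-block, groove 100 mm long. Origin on the bench under the middle of the groove's bottom line; +x = rolling direction (to the robot's right), +y = along the groove, away from the robot, to the end plate, z up. A ramp rises from the bench at x = -63 mm to a lip 11 mm high at x = -21 to -15 mm; behind the groove a rail, x = 20 to 30 mm, 30 mm high. The groove is open at its -y end (y = -50 mm).
- v_seat (a point): Point where the axis of a seated column passes the middle of the groove: x = y = 0, 23 mm over the bench. The groove is a 120 degree V (flanks of 30 degrees) whose bottom line is 2 mm over the bench.
- end_plate (a point): Point on the end plate's inner face, on the axis of a seated column (V-block x = 0, y = 50 mm, 23 mm over the bench). The plate is 8 mm thick, 44 mm high, x = -30 to 30 mm; its slot is open at the top, 16 mm wide, its bottom 14 mm over the bench.
- column: Loose stainless column: round bar 36 mm in diameter, 110 mm long, 0.3 to 0.55 kg, polished (friction about 0.3), rolls freely. Lies on the bench left of the ramp, 115 to 160 mm before the groove, within 0.14 rad of parallel to it. Origin at its centre, on the axis (18 mm over the bench on the flat). Its y runs along the axis to the spigot end; its x and z turn as it rolls.
- spigot_face (a point): Centre of the column's flat shoulder, 55 mm from its centre. The spigot, 10 mm in diameter and 10 mm long, stands out from it on the axis, pointing away from the robot. Home, this face lies on the end plate's inner face; at the start it is 20 to 30 mm short of that along the groove.
- blind_face (a point): Centre of the column's plain flat end (36 mm in diameter), 55 mm from its centre, on the robot's side: push here to slide it home. In the groove this end stands out past the groove's open end; a fixed open tray of small bottles stands some centimetres to the left of there.
- vial: Bystander: small white vial with a white cap, 28 mm in diameter, 62 mm tall, standing to the left, behind the column; origin at the centre of its underside.
- dropper: Bystander: dropper bottle with a black tip, 29 mm in diameter, 100 mm tall, standing to the left; origin at the centre of its underside.
- marker: Bystander: felt marker 124 mm long and 14 mm thick, lying near the bench's front edge; origin under its middle.

How it is judged:
By the outcome, as a careful person would: the job done as asked, in the order asked, and still so for the second after the job is handed in, with the robot touching nothing.
It also fails if it takes over 51 s, if anything falls off the work surface, if the arm or the gripper's body presses on something with over 40 N, if the wrist force passes 120 N, or if a joint passes its speed limit or range.

## Robot

A 7-joint arm with a two-finger parallel gripper is mounted at the origin on a cart in front of the work surface, level with it; the furniture and walls round the work are solid. World frame = base frame: x ahead of the robot, y to its left, z up, the work surface at z = 0. Lengths are in m, angles in rad, forces in N, time in s.
With the tool pointing down it reaches from about 0.425 to 0.925 m from the base axis. Payload 6.8 kg.
Tool frame: the origin (TCP) lies between the finger pads; the fingertips stand r.tip_reach ahead of it and the grasp point (between the pads) lies 11 mm behind it (r.tip_reach is the distance from the TCP to the fingertips, in m); z points along the fingers, y is the direction in which the jaws open and shut (so a half turn about z gives the same grasp; the last joint's range is limited). The gripper opens to 85 mm and grips with 20 to 120 N. Pads are 22 mm wide; open, the fingers measure 114 mm over their backs; the gripper's body (76 mm by 85 mm) begins 54 mm behind the grasp point. The pads swing forward as they close: fully open they stand 13 mm farther back than shut.
Start: joints at [1.181, 0.477, 0.022, 1.555, -0.011, 1.109, -0.083], TCP at [0.188, -0.648, 0.208] pointing down, gripper open.
Joint ranges: [-2.96, 2.96], [-0.34, 2.1], [-1.41, 1.46], [0.24, 2.44], [-1.37, 4.51], [0.17, 1.92], [-2.96, 2.96]. Speed limits (rad/s): [2.39, 2.39, 3.14, 3.14, 3.14, 3.14, 3.14].

## Interface

Orientations are given as a rotation vector (axis times angle).
In Python, from bench import r, eyes, spotter gives the robot as it stands.
- The arm moves only by the tool carry_out, never from a script. Its argument "series" is text: rows parted by semicolons, each of 5 numbers parted by spaces: the shift along the tool's x, y, z in cm, then the turn about the tool's z in rad, then the opening, from 0 (shut) to 1 (fully open). In form: x y z yaw gripper; .... A call has 1 to 8 rows; each row shifts and turns the commanded pose from where the row before left it, along the tool's axes as they then stand; what a row does not reach is not made up. A row lasts 1/8 s, in which the tool goes at most 62.5 mm and 10.7 degrees, less where a joint would pass 70% of its speed; a pose out of reach is approached as far as the arm can. A call with a gripper value outside its range is refused whole. The fingers move at their own pace and stop on an object; "grip_force" is the grip in N (left out, the last holds). Time passes only in rows, so rows that do not move let the fingers close. It gives the time, the measured TCP pose, the force and the opening at its end, in the units of the state.
- r.get_obs(): the state, without advancing time (a new reading comes with each control period).
- eyes.grab_frame(name): name is "scene" or "top"; returns a dict with "color" (420x560x3 uint8, blue, green, red), "intrinsics" (3x3 intrinsics, pixels), "R" (3x3) and "t" (3): a world point X has camera coordinates R X + t. Camera axes: x right, y down, z forward; pixel columns grow to the right and rows downward; lengths in m; the calibration is good to about 2 mm. A picture is of the moment at which its call begins. There is no depth.
- r.hand_in(): hands the job in, once; it reports no verdict.
Trained networks look in a picture, given as the dict that the camera call returned (one of the last four; its "shot" number tells which), for a name from the list of things; names that differ only in an ending like _2 or _b are one class to them, and where a whole thing is asked for, a point or a joint stands for the part that bears it (a point fixed in the world has none). Each returns a list of dicts, best first, with "confidence" (0 to 1); they miss things now and then, are a little off and sometimes report something else, mostly with a low value. They report only what shows in the picture. A call takes as long as a camera call.
- spotter.search_frame(picture, query): "uv" ([column, row] in pixels, amid what is visible of it).
- spotter.trace(picture, query): "pixels" (420x560 bool, what is visible of it) and "uv" ([column, row] in pixels, amid what is visible of it).
- spotter.mark_of(picture, query): "uv" ([column, row] in pixels: a listed point, or the origin of a listed thing).
The state is a dict: "clock": time; "joints": joint angles; "qvel": joint speeds; "tau": joint torques, N m; "tcp_pos": TCP position; "orientation": TCP orientation; "contact_force": force on the tool from outside, world axes, zero at the start; "moment": the same for the moment, N m; "grip_width": finger opening in m.
Only numpy, scipy, OpenCV 4.12 (cv2) and the standard library are available. Lean on these libraries where they do the work, as an engineer would, in place of code of your own. Each camera call takes 0.05 s, during which the arm holds its last target.

## Working session

There is one attempt and no reset: what is moved stays moved. The work goes in short steps, Python scripts to look and compute and a tool call to move; the robot and the scene stay as the last step left them, time stands still between calls to the robot, and variables do not carry over. Pictures are saved under pics/ and viewed, and the job is handed in when it is done.

Besides the shell and the picture viewer there is one more tool, called by a JSON object that holds its "name" and its "arguments", one argument or row to a line. carry_out: Moves the arm, as the interface text tells. Its arguments: {"type":"object","properties":{"series":{"type":"string"},"grip_force":{"type":"number"}},"required":["series"]}

```bash
ls; mkdir -p pics; cat > h.py <<'E'
import numpy as np, cv2
from bench import r, eyes, spotter
def ray(f,uv):
    K=np.array(f["intrinsics"]);R=np.array(f["R"]);t=np.array(f["t"])
    d=R.T@np.linalg.solve(K,np.array([uv[0],uv[1],1.]));c=-R.T@t
    return c,d
def atz(f,uv,z):
    c,d=ray(f,uv);return c+d*(z-c[2])/d[2]
def proj(f,X):
    K=np.array(f["intrinsics"]);p=np.array(f["R"])@np.array(X)+np.array(f["t"]);p=K@p;return p[:2]/p[2]
def tri(f1,u1,f2,u2):
    c1,d1=ray(f1,u1);c2,d2=ray(f2,u2)
    s=np.linalg.lstsq(np.stack([d1,-d2],1),c2-c1,rcond=None)[0]
    a=c1+s[0]*d1;b=c2+s[1]*d2
    return (a+b)/2,np.linalg.norm(a-b)
E
python3 - <<'E'
from h import *
np.set_printoptions(precision=4,suppress=True)
o=r.get_obs();print(o, r.tip_reach)
fs={n:eyes.grab_frame(n) for n in("scene","top")}
for n,f in fs.items():
    cv2.imwrite(f"pics/{n}0.png",f["color"]);print(n,-np.array(f["R"]).T@f["t"])
    for q in["v_block","v_seat","end_plate","column","spigot_face","blind_face","vial","dropper","marker"]:
        m=spotter.mark_of(f,q)
        print(q,[(np.round(x["uv"],1),round(x["confidence"],2)) for x in m[:3]])
        if m:
            z={"v_block":0,"v_seat":.023,"end_plate":.023,"column":.018,"spigot_face":.018,"blind_face":.018}.get(q,0)
            print("   ",atz(f,m[0]["uv"],z))
E
```

```text
pics
{'clock': 0.0, 'joints': array([ 1.1809,  0.4778,  0.0223,  1.5564, -0.0115,  1.1093, -0.0831]), 'qvel': array([ 0.0014,  0.0011,  0.0023, -0.0014,  0.0025, -0.0023, -0.0003]), 'tau': array([ -0.0003, -59.6452,   1.6075, -28.1201,   0.0124,   0.0093,
         0.    ]), 'tcp_pos': array([ 0.1875, -0.6478,  0.2071]), 'orientation': array([-3.1087, -0.4411,  0.0006]), 'contact_force': array([-0.0915,  0.2668,  0.5711]), 'moment': array([-0.0504, -0.0404,  0.0012]), 'grip_width': 0.08548933955358169} 0.008
scene [0.0614 0.5176 0.6071]
v_block [(array([325. , 179.8]), 0.73)]
    [ 0.6535 -0.0133  0.    ]
v_seat [(array([326.9, 170. ]), 0.8)]
    [ 0.6596 -0.0213  0.023 ]
end_plate [(array([322. , 161.6]), 0.69)]
    [ 0.6943 -0.0327  0.023 ]
column [(array([267.7, 188.5]), 0.64)]
    [0.6808 0.1367 0.018 ]
spigot_face [(array([265. , 175.2]), 0.58), (array([193.8, 261.7]), 0.21)]
    [0.7277 0.1153 0.018 ]
blind_face [(array([271.8, 207.9]), 0.74)]
    [0.6182 0.1649 0.018 ]
vial [(array([194.4, 221.7]), 0.6)]
    [0.6869 0.3216 0.    ]
dropper [(array([195.3, 259.4]), 0.95)]
    [0.5862 0.3649 0.    ]
marker [(array([390.7, 243.2]), 0.59)]
    [0.4095 0.0028 0.    ]
top [0.309  0.1661 1.1415]
v_block [(array([351.2, 179.3]), 0.73)]
    [ 0.6483 -0.0149  0.    ]
v_seat [(array([350. , 174.4]), 0.87), (array([188.6, 207. ]), 0.56)]
    [ 0.6536 -0.0087  0.023 ]
end_plate [(array([360.5, 156.7]), 0.83)]
    [ 0.6986 -0.0353  0.023 ]
column [(array([286.3, 168.1]), 0.69)]
    [0.6698 0.144  0.018 ]
spigot_face [(array([301. , 150.6]), 0.9)]
    [0.7148 0.1083 0.018 ]
blind_face [(array([279.3, 187.2]), 0.85), (array([188. , 207.4]), 0.51)]
    [0.6217 0.1606 0.018 ]
vial [(array([214.9, 162.6]), 0.62)]
    [0.6882 0.3195 0.    ]
dropper [(array([188.2, 205.4]), 0.8)]
    [0.5794 0.3797 0.    ]
marker [(array([354.1, 280.3]), 0.84), (array([215.1, 161.7]), 0.45)]
    [ 0.4039 -0.0148  0.    ]
```

```bash
python3 - <<'E'
import cv2
a=cv2.imread("pics/scene0.png");b=cv2.imread("pics/top0.png")
cv2.imwrite("pics/s0z.png",cv2.resize(a[120:320,150:416],None,fx=3,fy=3,interpolation=cv2.INTER_CUBIC))
cv2.imwrite("pics/t0z.png",cv2.resize(b[110:310,170:436],None,fx=3,fy=3,interpolation=cv2.INTER_CUBIC))
E
```

```text
(no output)
```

View pics/s0z.png

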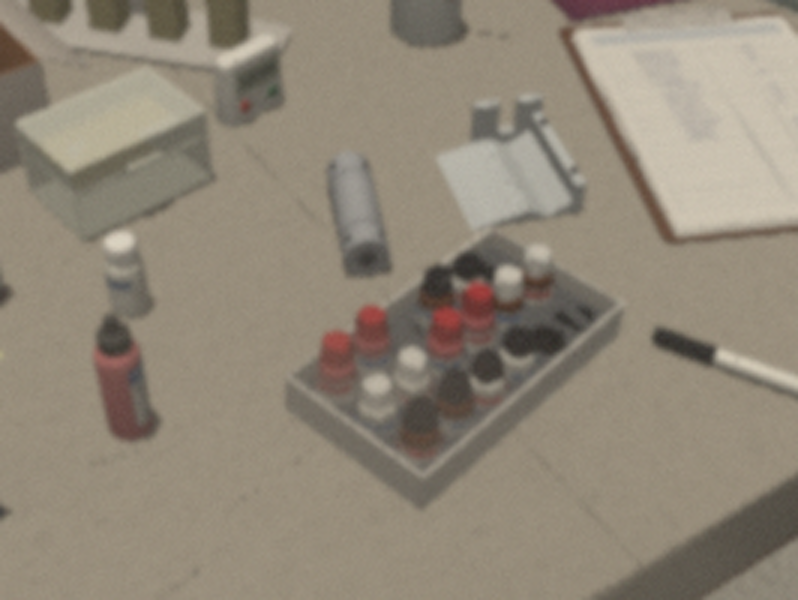

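View pics/t0z.png

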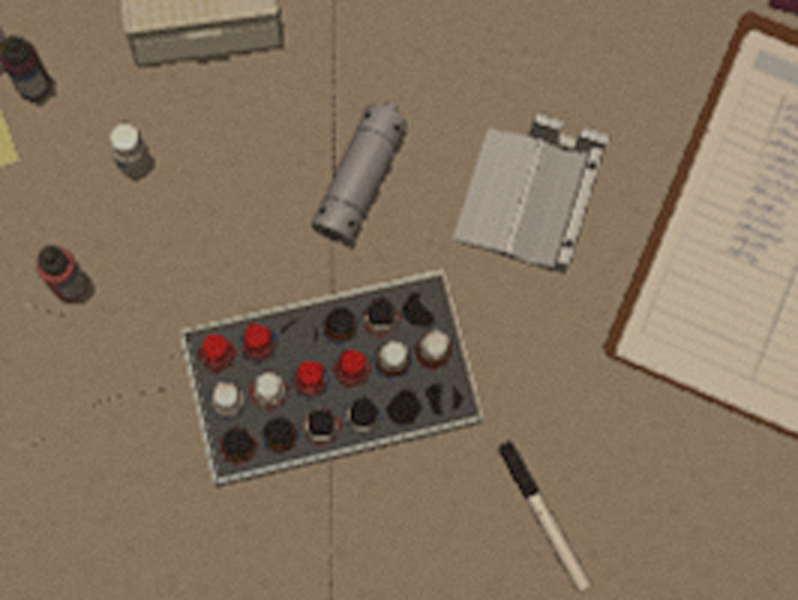

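View pics/scene0.png

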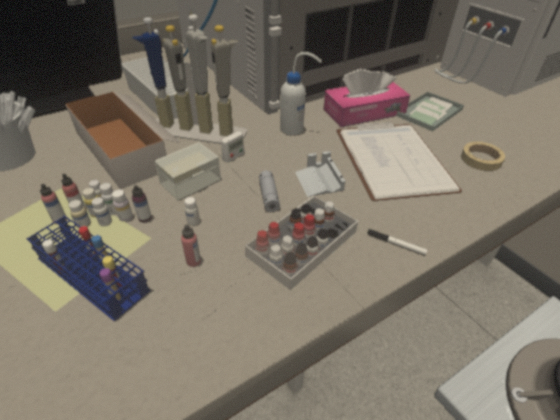

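```bash
cat > fit.py <<'E'
from h import *
from scipy.optimize import minimize
def box(x0,x1,y0,y1,z0,z1): return np.array([[x,y,z] for x in(x0,x1) for y in(y0,y1) for z in(z0,z1)])
def ext(pts,y0,y1): return np.array([[p[0],y,p[1]] for p in pts for y in(y0,y1)])
VP=[ext([(-63,0),(-21,11),(-21,0)],-50,50),ext([(-21,0),(-21,11),(-15,11),(0,2),(0,0)],-50,50),ext([(0,0),(0,2),(20,13.5),(20,0)],-50,50),
    box(20,30,-50,50,0,30),box(-30,-8,50,58,0,44),box(8,30,50,58,0,44),box(-8,8,50,58,0,14)]
th=np.linspace(0,2*np.pi,40,endpoint=False)
def cyl(rad,y0,y1): return np.array([[rad*np.cos(a),y,rad*np.sin(a)] for a in th for y in(y0,y1)])
CP=[cyl(18,-55,55),cyl(5,55,65)]
S=4
def sil(f,parts,x,y,yaw,z=0,win=None):
    # object +y axis direction = yaw measured: local x = world (sin?,..)  local->world rot by yaw
    c,s=np.cos(yaw),np.sin(yaw);R=np.array([[c,-s,0],[s,c,0],[0,0,1]])
    u0,v0,u1,v1=win
    m=np.zeros(((v1-v0)*S,(u1-u0)*S),np.uint8)
    for P in parts:
        W=(R@(P.T/1000)).T+[x,y,z]
        q=np.array([proj(f,w) for w in W])
        q=((q-[u0,v0]+.5)*S-.5)
        h=cv2.convexHull(np.round(q*16).astype(np.int32))
        cv2.fillConvexPoly(m,h,255,shift=4)
    return cv2.resize(m,(u1-u0,v1-v0),interpolation=cv2.INTER_AREA)/255.
def fit(fm,parts,p0,z=0,off=True):
    wins=[]
    for f,m in fm:
        v,u=np.nonzero(m);wins.append((max(u.min()-15,0),max(v.min()-15,0),min(u.max()+15,560),min(v.max()+15,420)))
    def cost(p):
        e=0
        for (f,m),w in zip(fm,wins):
            s=sil(f,parts,p[0],p[1],p[2],z,w);mm=m[w[1]:w[3],w[0]:w[2]].astype(float)
            e+=np.abs(s-mm).sum()/mm.sum()
        return e
    best=minimize(cost,p0,method="Nelder-Mead",options=dict(initial_simplex=np.array([p0,np.add(p0,[.008,0,0]),np.add(p0,[0,.008,0]),np.add(p0,[0,0,.08])]),xatol=1e-5,fatol=1e-5))
    return best.x,best.fun
def draw(f,parts,p,z,img,off,k,col):
    c,s=np.cos(p[2]),np.sin(p[2]);R=np.array([[c,-s,0],[s,c,0],[0,0,1]])
    for P in parts:
        q=np.array([proj(f,w) for w in (R@(P.T/1000)).T+[p[0],p[1],z]])
        q=((q-off+.5)*k-.5)
        cv2.polylines(img,[cv2.convexHull(np.round(q).astype(np.int32))],True,col,1)
E
python3 - <<'E'
from fit import *
np.set_printoptions(precision=4,suppress=True)
fs=[eyes.grab_frame(n) for n in("scene","top")]
res={}
for q,parts,z,p0 in (("v_block",VP,0,(.652,-.014,-1.99)),("column",CP,.018,(.672,.140,-2.0))):
    p0=(p0[0],p0[1],-2.0)
    fm=[]
    for f in fs:
        t=spotter.trace(f,q);print(q,[(np.round(x["uv"]),x["confidence"],x["pixels"].sum()) for x in t[:2]]);
        if t: fm.append((f,t[0]["pixels"]))
    res[q]=[]
    for sub in (fm,fm[:1],fm[1:]):
        for y0 in (-2.0,):
            x,c=fit(sub,parts,p0,z);print(q,x,c)
        res[q].append(x)
for f,n,o in((fs[0],"s",(230,140)),(fs[1],"t",(260,130))):
    im=cv2.resize(f["color"][o[1]:o[1]+90,o[0]:o[0]+130],None,fx=6,fy=6,interpolation=cv2.INTER_CUBIC)
    draw(f,VP,res["v_block"][0],0,im,o,6,(0,255,0));draw(f,CP,res["column"][0],.018,im,o,6,(0,0,255))
    cv2.imwrite(f"pics/fit_{n}1.png",im)
E
```

```text
v_block [(array([321., 179.]), 0.63, np.int64(1463))]
v_block []
v_block [ 0.6514 -0.0114 -1.8824] 0.0513047324192835
v_block [ 0.6514 -0.0114 -1.8824] 0.0513047324192835
v_block [ 0.652 -0.014 -2.   ] 0.0
column [(array([267., 194.]), 0.71, np.int64(595))]
column [(array([290., 168.]), 0.97, np.int64(674))]
column [ 0.6723  0.1376 -2.0012] 0.2986155746990715
column [ 0.6741  0.1388 -1.9937] 0.06468940517383423
column [ 0.6704  0.1354 -1.9845] 0.0846220980973992
```

View pics/fit_s1.png

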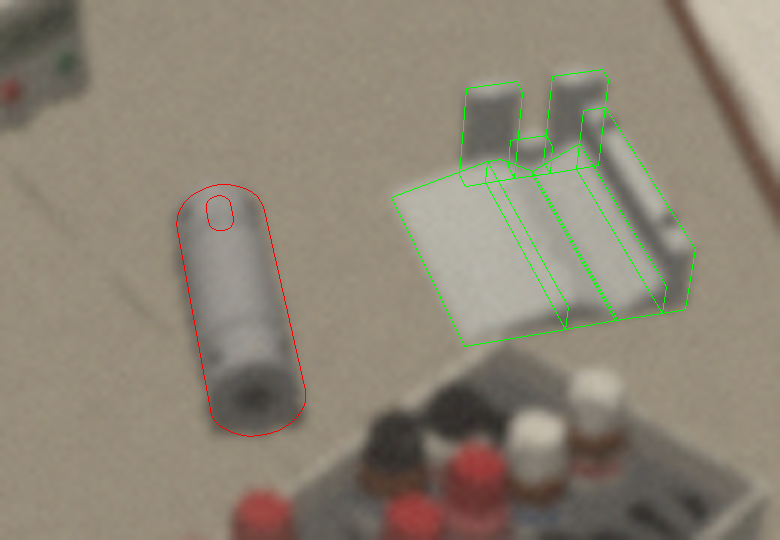

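View pics/fit_t1.png

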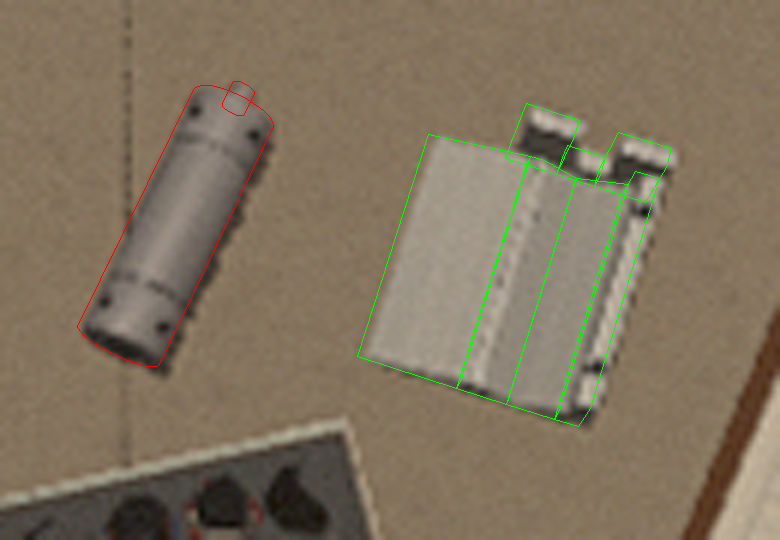

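```bash
cat >> h.py <<'E'
from scipy.spatial.transform import Rotation as Ro
V=np.array([.650,-.013]);VY=-1.885
VX=np.array([np.cos(VY),np.sin(VY)]);VYD=np.array([-np.sin(VY),np.cos(VY)])
def toV(p): d=np.array(p)[:2]-V;return np.array([d@VX,d@VYD])
def fromV(x,y): return V+x*VX+y*VYD
def plan(x,y,z,yaw_axis=None):
    """tool-frame shift (cm) to put TCP at V-frame x,y and z"""
    o=r.get_obs();T=Ro.from_rotvec(o["orientation"]).as_matrix()
    w=np.append(fromV(x,y),z)
    d=w-o["tcp_pos"]
    ty=T[:,1];a=np.arctan2(T[1,1],T[0,1]);g=np.arctan2(VYD[1],VYD[0])
    e=(g-a+np.pi/2)%np.pi-np.pi/2   # world yaw needed
    print("clock",round(o["clock"],2),"tcpV",np.round(toV(o["tcp_pos"])*1e3,1),"z",round(o["tcp_pos"][2]*1e3,1),"F",np.round(o["contact_force"],1),"w",round(o["grip_width"]*1e3,1))
    print("world d",np.round(d*100,2),"tool d now cm",np.round(T.T@d*100,2),"tool yaw needed",round(-e,3))
    c,s=np.cos(e),np.sin(e);T2=np.array([[c,-s,0],[s,c,0],[0,0,1]])@T
    print("tool d after yaw cm",np.round(T2.T@d*100,2));print("T",np.round(T,3).tolist())
E
python3 - <<'E'
from h import *
f0=eyes.grab_frame("scene");f1=eyes.grab_frame("top")
np.set_printoptions(precision=3,suppress=True)
plan(-.21,-.025,.2)
# tray corners (scene zoom/3+150,120), top
for n,f,uv,z in[("tray far-right top",f1,(170+443/3,110+272/3),.03),("same z0",f1,(170+443/3,110+272/3),.0),("tray near-right",f1,(170+480/3,110+418/3),.03),("tray scene corner far",f0,(150+490/3,120+233/3),.03),
 ("tray scene right",f0,(150+622/3,120+303/3),.03),
 ("box near-right base scene",f0,(150+212/3,120+180/3),0),("box nearmost base scene",f0,(150+90/3,120+238/3),0),("timer base",f0,(150+235/3,120+122/3),0),("timer baseR",f0,(150+283/3,120+103/3),0),("box top",f1,(170+283/3,110+45/3),0),("boxtopz5",f1,(170+283/3,110+45/3),.05),("vial",f0,(194.4,221.7),0),("dropper",f0,(195.3,259.4),0),("marker",f1,(354,280),0),("clip near-left",f1,(170+610/3,110+350/3),0)]:
    p=atz(f,uv,z);print(n,p,"V mm",toV(p)*1e3)
E
```

```text
clock 1.4 tcpV [ 747.2 -243.3] z 208.1 F [-0.2 -0.7  1. ] w 85.3
world d [50.34 84.28 -0.81] tool d now cm [ 71.79 -66.97   0.81] tool yaw needed -0.975
tool d after yaw cm [95.72 21.83  0.82]
T [[0.961, 0.278, 0.0], [0.278, -0.961, -0.0], [0.0, 0.0, -1.0]]
tray far-right top [0.586 0.07  0.03 ] V mm [-59.421 -86.276]
same z0 [0.594 0.068 0.   ] V mm [-59.271 -78.357]
tray near-right [0.471 0.043 0.03 ] V mm [   1.73  -187.214]
tray scene corner far [0.587 0.075 0.03 ] V mm [-64.259 -87.625]
tray scene right [0.476 0.042 0.03 ] V mm [   1.342 -182.072]
box near-right base scene [0.789 0.206 0.   ] V mm [-250.991   64.8  ]
box nearmost base scene [0.774 0.319 0.   ] V mm [-353.656   15.181]
timer base [0.852 0.151 0.   ] V mm [-218.851  141.375]
timer baseR [0.855 0.102 0.   ] V mm [-172.597  159.981]
box top [0.788 0.199 0.   ] V mm [-244.572   66.079]
boxtopz5 [0.767 0.198 0.05 ] V mm [-236.705   46.555]
vial [0.687 0.322 0.   ] V mm [-329.587  -68.318]
dropper [0.586 0.365 0.   ] V mm [-339.699 -177.518]
marker [ 0.405 -0.015  0.   ] V mm [  77.326 -232.878]
clip near-left [ 0.531 -0.064  0.   ] V mm [ 85.582 -97.243]
```

```bash
python3 - <<'E'
from h import *
np.set_printoptions(precision=3,suppress=True)
f0=eyes.grab_frame("scene");f1=eyes.grab_frame("top")
for a,b in [((538,250),(435,340)),((508,272),(394,350)),((480,293),(352,345)),((470,262),(380,310)),((411,355),(268,383)),((490,233),(443,272)),((622,303),(480,418)),((423,475),(215,483)),((290,385),(185,328))]:
    p,e=tri(f0,(150+a[0]/3,120+a[1]/3),f1,(170+b[0]/3,110+b[1]/3));print(p,e,toV(p)*1e3)
E
```

```text
[0.527 0.08  0.059] 0.0015252975034296486 [ -50.194 -146.053]
[0.519 0.111 0.06 ] 0.002573651748757887 [ -77.649 -162.941]
[0.52  0.14  0.055] 0.006927272145545721 [-104.871 -170.843]
[0.551 0.12  0.049] 0.00022039667903623456 [ -96.415 -135.197]
[0.495 0.206 0.052] 0.0035906588114520376 [-160.619 -215.581]
[0.589 0.071 0.026] 0.0036224380828574743 [-60.99  -84.333]
[0.472 0.045 0.034] 0.0031395705457315354 [   0.161 -187.099]
[0.421 0.246 0.035] 0.00436831143316714 [-175.557 -297.618]
[0.542 0.272 0.019] 0.00015194357210539282 [-237.713 -190.847]
```

{"name": "carry_out", "arguments": {
  "series": "3 -3 0 -0.18 0.6;3 -3 0 -0.18 0.6;3 -3 0 -0.18 0.6;3 -3 0 -0.18 0.6;3 -2 0 -0.18 0.6;3 0 0 -0.075 0.6;5 0 0 0 0.6;5 0 0 0 0.6"
}}

```text
clock: 2.5
tcp_pos: [0.2682, -0.3265, 0.2083]
orientation: [2.541, 1.845, 0.0]
contact_force: [0.5, 0.4, 0.6]
grip_width: 0.0513
```

```bash
python3 -c "
from h import *
plan(-.225,-.025,.15);print(r.tip_reach)"
```

```text
clock 2.5 tcpV [ 416.2 -266.2] z 208.3 F [0.5 0.4 0.6] w 51.3
world d [42.76 53.52 -5.83] tool d now cm [64.13 24.09  5.82] tool yaw needed -0.001
tool d after yaw cm [64.12 24.12  5.82]
T [[0.31, 0.951, 0.001], [0.951, -0.31, -0.001], [-0.0, 0.001, -1.0]]
0.008
```

{"name": "carry_out", "arguments": {
  "series": "4 4 0 0 0.6;5 3.5 0 0 0.6;5 3.5 0 0 0.6;5 3.5 0 0 0.6;5 3 0 0 0.6;5 2 0 0 0.6;5 1.5 0 0 0.6;5 1 0 0 0.6"
}}

```text
clock: 3.5
tcp_pos: [0.5986, -0.0236, 0.2081]
orientation: [2.542, 1.846, 0.0]
contact_force: [0.6, -0.1, 0.2]
grip_width: 0.0514
```

{"name": "carry_out", "arguments": {
  "series": "5 1 0 0 0.6;5 1 0 0 0.6;5 0 0 0 0.6;5 0 0 0 0.6;3 0 2 0 0.6;2 0 3 0 0.6;0 0 1 0 0.6;0 0 0 0 0.6"
}}

```text
clock: 4.5
tcp_pos: [0.6936, 0.2053, 0.1475]
orientation: [2.542, 1.845, -0.003]
contact_force: [0.3, -0.8, 0.2]
grip_width: 0.051
```

```bash
python3 -c "
from h import *
plan(-.215,-.025,.02)
for n in('scene','top'):
    f=eyes.grab_frame(n);o=(220,100) if n=='scene' else (210,100)
    cv2.imwrite(f'pics/{n}2.png',cv2.resize(f['color'][o[1]:o[1]+120,o[0]:o[0]+160],None,fx=5,fy=5,interpolation=cv2.INTER_CUBIC))
"
```

```text
clock 4.5 tcpV [-221.1  -26. ] z 147.5 F [ 0.3 -0.8  0.2] w 51.0
world d [ -0.09  -0.61 -12.75] tool d now cm [-0.58  0.11 12.75] tool yaw needed -0.001
tool d after yaw cm [-0.58  0.11 12.75]
T [[0.31, 0.951, -0.001], [0.951, -0.31, -0.001], [-0.002, -0.001, -1.0]]
```

View pics/scene2.png

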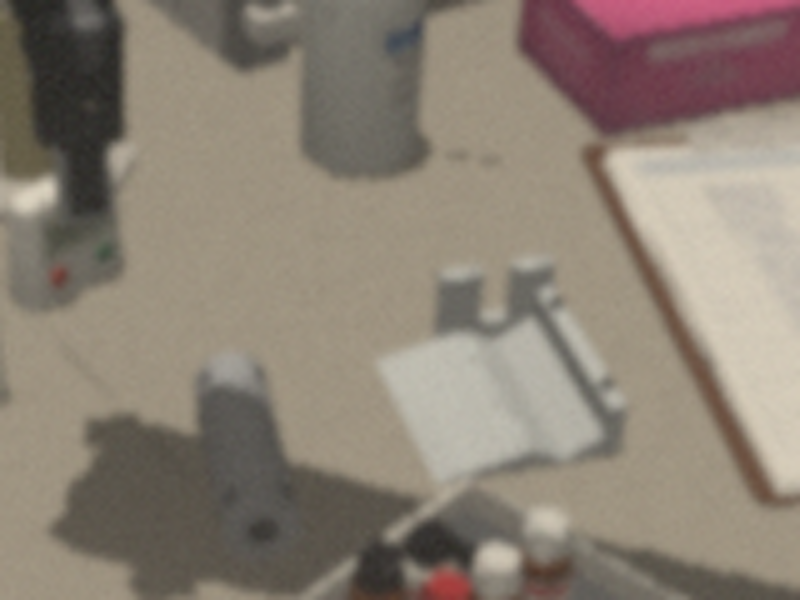

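View pics/top2.png

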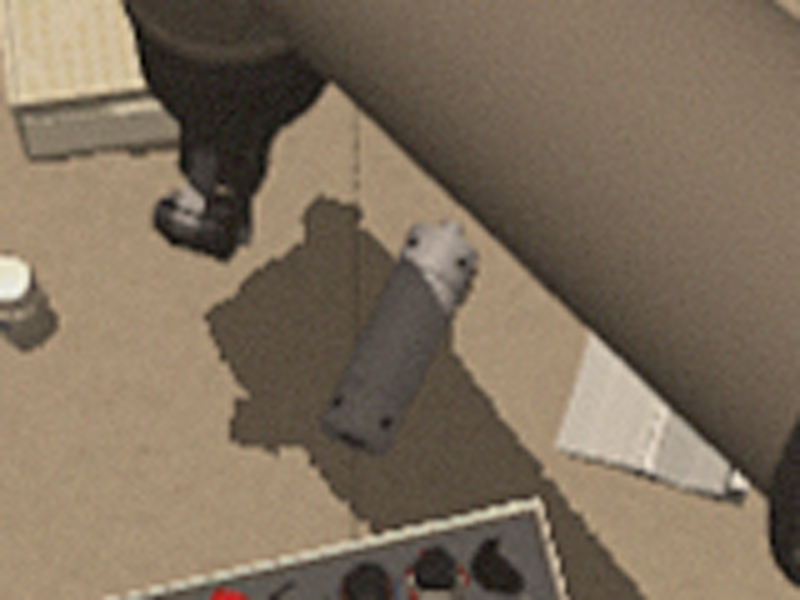

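{"name": "carry_out", "arguments": {
  "series": "0 0.1 3 0 0.6;0 0 3 0 0.6;0 0 2.5 0 0.6;0 0 1.2 0 0.6;0 0 0 0 0.6"
}}

```text
clock: 5.22
tcp_pos: [0.6949, 0.2059, 0.0514]
orientation: [2.542, 1.846, -0.0]
contact_force: [-0.6, 0.5, 0.5]
grip_width: 0.0512
```

```bash
python3 -c "
from h import *
plan(-.215,-.025,.02)
f=eyes.grab_frame('scene');o=(150,120)
o2=r.get_obs()
im=cv2.resize(f['color'][o[1]:o[1]+120,o[0]:o[0]+160],None,fx=5,fy=5,interpolation=cv2.INTER_CUBIC)
T=Ro.from_rotvec(o2['orientation']).as_matrix()
for tr in (.008,-.005,.018,-.003+.008):
  for sy in(-1,1):
   for sx in (-1,1):
    p=o2['tcp_pos']+T@np.array([.011*sx,sy*.04,tr]);q=((proj(f,p)-o+.5)*5-.5).astype(int);cv2.circle(im,tuple(map(int,q)),3,(0,255,0) if tr==.008 else (0,0,255) if tr==-.005 else (255,0,0) if tr==.018 else (0,255,255),-1)
cv2.imwrite('pics/scene3.png',im)
"
```

```text
clock 5.22 tcpV [-222.   -24.9] z 51.4 F [-0.6  0.5  0.5] w 51.2
world d [-0.22 -0.67 -3.14] tool d now cm [-0.7  -0.01  3.14] tool yaw needed -0.001
tool d after yaw cm [-0.7  -0.01  3.14]
T [[0.31, 0.951, 0.0], [0.951, -0.31, -0.0], [-0.0, 0.0, -1.0]]
```

View pics/scene3.png

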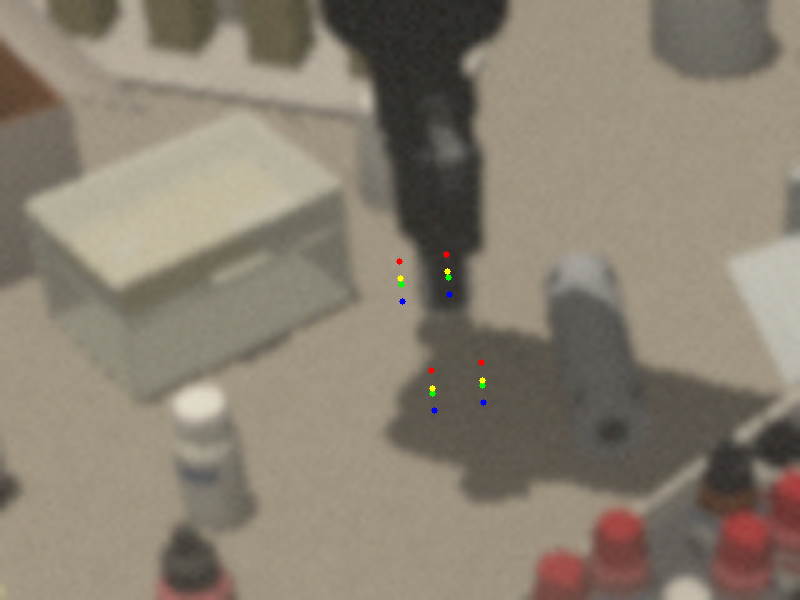

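```bash
python3 -c "
from h import *
o2=r.get_obs();T=Ro.from_rotvec(o2['orientation']).as_matrix()
f=eyes.grab_frame('top');o=(200,100)
im=cv2.resize(f['color'][o[1]:o[1]+120,o[0]:o[0]+160],None,fx=5,fy=5,interpolation=cv2.INTER_CUBIC)
f2=eyes.grab_frame('scene');oo=(200,120)
im2=cv2.resize(f2['color'][oo[1]:oo[1]+75,oo[0]:oo[0]+80],None,fx=8,fy=8,interpolation=cv2.INTER_CUBIC)
im2=np.clip(im2.astype(float)*2.2,0,255).astype(np.uint8);im=np.clip(im.astype(float)*1.8,0,255).astype(np.uint8)
for F,I,O,k in((f,im,o,5),(f2,im2,oo,8)):
  for sy in(-.03,.03):
    P=[o2['tcp_pos']+T@np.array([sx*.011,sy,z]) for sx,z in((-1,.0),(-1,.008),(1,.008),(1,0))]
    q=np.array([((proj(F,p)-O+.5)*k-.5) for p in P]).astype(np.int32)
    cv2.polylines(I,[q],True,(0,255,0),1)
cv2.imwrite('pics/top4.png',im);cv2.imwrite('pics/scene4.png',im2)
"
```

```text
(no output)
```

View pics/top4.png

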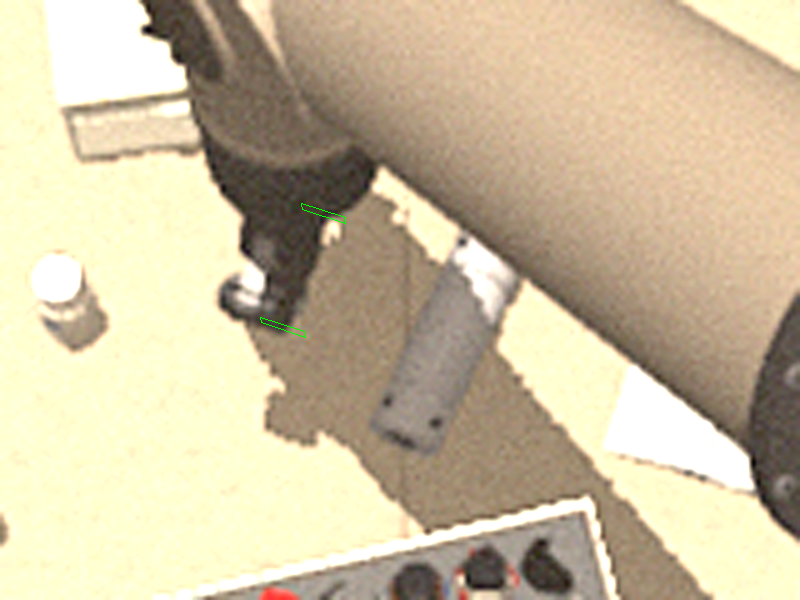

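View pics/scene4.png

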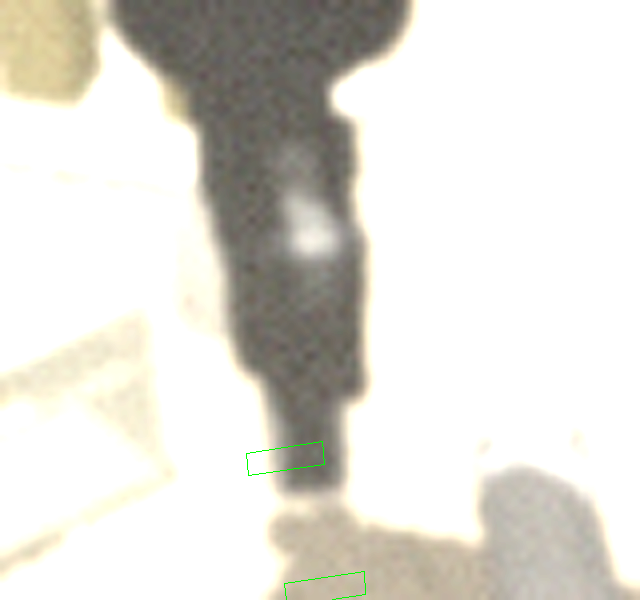

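```bash
python3 -c "
from h import *
f0=eyes.grab_frame('scene');f=eyes.grab_frame('top')
print(tri(f0,(238.8,181.3),f,(256.6,166)))
o2=r.get_obs();T=Ro.from_rotvec(o2['orientation']).as_matrix()
print(r.get_obs()['tcp_pos'])
for y in(-.04,-.03,0,.03,.04):
  for z in (-.03,-.01,.008):
    p=o2['tcp_pos']+T@np.array([0,y,z]); print(y,z,(proj(f0,p)-[200,120])*8, (proj(f,p)-[200,100])*5)
"
```

```text
(array([0.65533449, 0.21706633, 0.08778363]), np.float64(0.010865284904786394))
[0.6954812  0.20684138 0.05247983]
-0.04 -0.03 [320.92475002 509.76452998] [269.61923402 321.82979997]
-0.04 -0.01 [324.71226749 568.53686073] [271.47702714 335.26193911]
-0.04 0.008 [328.01940697 619.8549859 ] [273.0952707  346.96209696]
-0.03 -0.03 [313.74438061 486.97322283] [276.77237125 302.06515027]
-0.03 -0.01 [317.61429973 545.62512119] [278.50381414 315.80996621]
-0.03 0.008 [320.99422625 596.85076711] [280.01209633 327.78325227]
0 -0.03 [292.90120894 420.81463123] [298.0613897  243.24201034]
0 -0.01 [296.999693   479.08262387] [299.41964617 257.90950656]
0 0.008 [300.58181876 530.00957017] [300.60306706 270.68899399]
0.03 -0.03 [273.04699043 357.79508919] [319.09834882 185.11532906]
0.03 -0.01 [277.34847591 415.64988042] [320.0920359  200.68295845]
0.03 0.008 [281.11060457 466.25034613] [320.95797857 214.24927628]
0.04 -0.03 [266.63661514 337.44783075] [326.05542754 165.89240359]
0.04 -0.01 [271.00057453 395.15930227] [326.92946736 181.75517092]
0.04 0.008 [274.81818854 445.6455929 ] [327.69119175 195.57954878]
```

{"name": "carry_out", "arguments": {
  "series": "0 0 0 0 0;0 0 0 0 0;0 0 0 0 0;0 0 0 0 0"
}}

```text
clock: 5.98
tcp_pos: [0.6947, 0.2066, 0.0511]
orientation: [-2.541, -1.847, 0.0]
contact_force: [0.5, -0.6, -0.7]
grip_width: 0.0001
```

```bash
python3 -c "
from h import *
o2=r.get_obs();T=Ro.from_rotvec(o2['orientation']).as_matrix();print(o2['grip_width'],r.tip_reach)
f=eyes.grab_frame('top');o=(200,100)
im=cv2.resize(f['color'][o[1]:o[1]+100,o[0]:o[0]+100],None,fx=6,fy=6,interpolation=cv2.INTER_CUBIC)
f2=eyes.grab_frame('scene');oo=(200,90)
im2=cv2.resize(f2['color'][oo[1]:oo[1]+100,oo[0]:oo[0]+100],None,fx=6,fy=6,interpolation=cv2.INTER_CUBIC)
im2=np.clip(im2.astype(float)*2.2,0,255).astype(np.uint8);im=np.clip(im.astype(float)*2.2,0,255).astype(np.uint8)
for F,I,O,k in((f,im,o,6),(f2,im2,oo,6)):
  for z in (.008,-.011,-.065):
    P=[o2['tcp_pos']+T@np.array([sx*.011,sy*.0145,z]) for sx,sy in((-1,-1),(-1,1),(1,1),(1,-1))]
    q=np.array([((proj(F,p)-O+.5)*k-.5) for p in P]).astype(np.int32)
    cv2.polylines(I,[q],True,(0,255,0),1)
cv2.imwrite('pics/b5.png',np.hstack([im,im2])[:600,:1200])
b=np.hstack([im,im2]);cv2.imwrite('pics/b5.png',cv2.resize(b,(800,400)))
"
```

```text
0.00013699389041995554 0.008
```

View pics/b5.png

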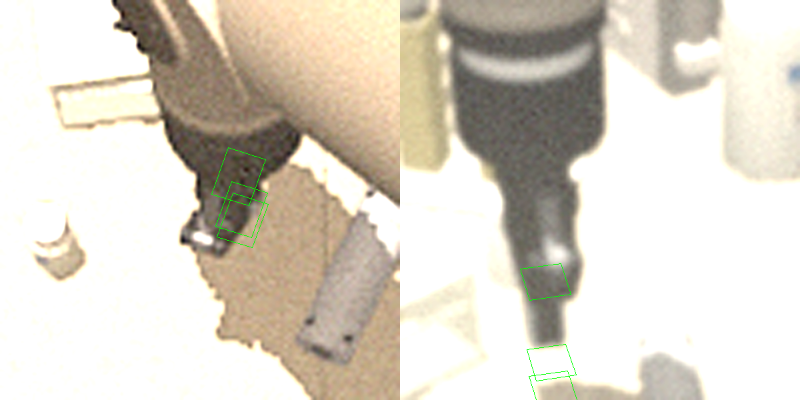

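```bash
python3 -c "
from h import *
f=eyes.grab_frame('top');o=(240,135)
f2=eyes.grab_frame('scene');oo=(215,145)
A=cv2.resize(f['color'][o[1]:o[1]+40,o[0]:o[0]+40],None,fx=10,fy=10,interpolation=cv2.INTER_CUBIC)
B=cv2.resize(f2['color'][oo[1]:oo[1]+60,oo[0]:oo[0]+60],None,fx=10,fy=10,interpolation=cv2.INTER_CUBIC)
B=B[:600,:400]
b=np.zeros((600,800,3),np.uint8);b[:400,:400]=A;b[:,400:]=B
cv2.imwrite('pics/b6.png',np.clip(b*1.2,0,255).astype(np.uint8))
"
```

```text
(no output)
```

View pics/b6.png

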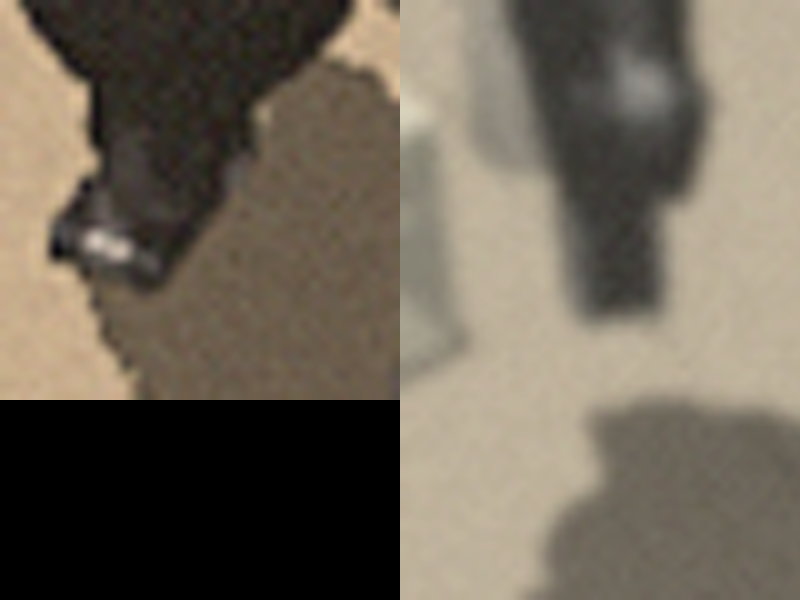

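```bash
python3 -c "
from h import *
f=eyes.grab_frame('top');f2=eyes.grab_frame('scene')
o2=r.get_obs();T=Ro.from_rotvec(o2['orientation']).as_matrix()
p,e=tri(f2,(239,154),f,(250.5,159));print(p,e,T.T@(p-o2['tcp_pos']))
# line of scene tip ray in tool coordinates
for z in (.03,.043,.05,.06,.07,.08):
    p=atz(f2,(237,176.8),z);print(z,T.T@(p-o2['tcp_pos']),proj(f,p), (proj(f,p)-[240,135])*10)
for z in (0,.02,.043,.05,.06,.07,.08):
    p=atz(f,(255.8,164),z);print('top',z,T.T@(p-o2['tcp_pos']))
"
```

```text
[0.64225307 0.22346846 0.16699889] 0.002722543208729984 [-1.15123038e-04 -5.50928227e-02 -1.15935787e-01]
0.03 [-0.00735008  0.05409103  0.02106028] [270.50539957 137.33913345] [305.05399574  23.39133448]
0.043 [-0.00492677  0.03713945  0.00806066] [267.22798288 141.34858872] [272.27982882  63.48588721]
0.05 [-0.00362191  0.02801167  0.00106087] [265.42513467 143.55411825] [254.25134669  85.54118245]
0.06 [-0.00175783  0.01497199 -0.00893883] [262.80187729 146.76330222] [228.01877288 117.63302224]
0.07 [ 0.00010625  0.00193231 -0.01893853] [260.12075864 150.04327128] [201.20758636 150.43271275]
0.08 [ 0.00197033 -0.01110737 -0.02893823] [257.37984299 153.39639348] [173.79842993 183.96393478]
top 0 [ 0.00871876 -0.01251028  0.05106155]
top 0.02 [ 0.00580439 -0.01849988  0.03106183]
top 0.043 [ 0.00245286 -0.02538791  0.00806216]
top 0.05 [ 0.00143283 -0.02748426  0.00106226]
top 0.06 [-2.43554165e-05 -3.04790578e-02 -8.93760024e-03]
top 0.07 [-0.00148154 -0.03347385 -0.01893746]
top 0.08 [-0.00293873 -0.03646865 -0.02893732]
```

{"name": "carry_out", "arguments": {
  "series": "0 0 1 0 0.0;0 0 1 0 0.0;0 0 0.6 0 0.0;0 0 0 0 0.0"
}}

```text
clock: 6.78
tcp_pos: [0.6941, 0.2064, 0.024]
orientation: [-2.541, -1.847, 0.002]
contact_force: [0.3, -0.2, 0.1]
grip_width: -0.0
```

```bash
python3 -c "
from h import *
plan(-.215,-.025,.02)
f2=eyes.grab_frame('scene');oo=(205,140)
B=cv2.resize(f2['color'][oo[1]:oo[1]+60,oo[0]:oo[0]+80],None,fx=10,fy=10,interpolation=cv2.INTER_CUBIC)
cv2.imwrite('pics/b7.png',np.clip(B*1.2,0,255).astype(np.uint8))
"
```

```text
clock 6.78 tcpV [-222.2  -25.8] z 24.0 F [ 0.3 -0.2  0.1] w -0.0
world d [-0.14 -0.72 -0.4 ] tool d now cm [-0.72  0.08  0.4 ] tool yaw needed 0.0
tool d after yaw cm [-0.72  0.08  0.4 ]
T [[0.309, 0.951, -0.001], [0.951, -0.309, -0.001], [-0.001, -0.001, -1.0]]
```

View pics/b7.png

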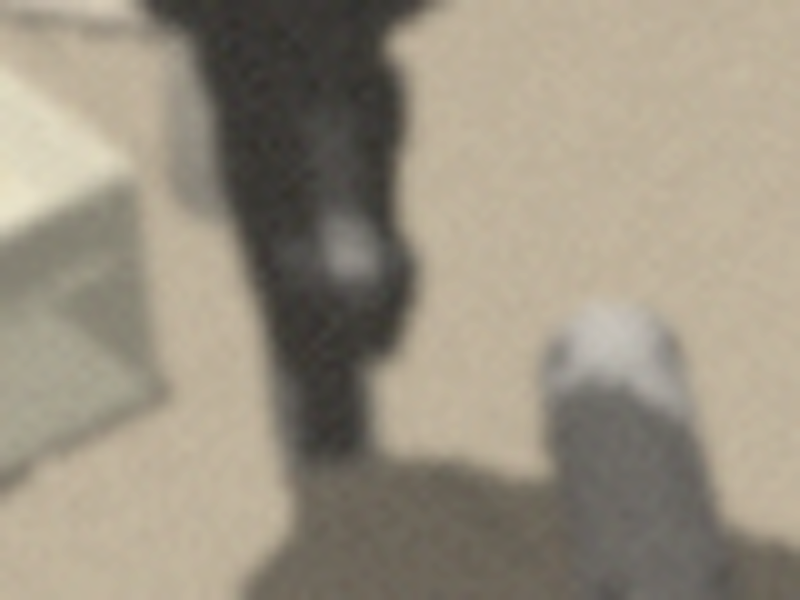

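{"name": "carry_out", "arguments": {
  "series": "0 0 0.3 0 0.0;0 0 0.3 0 0.0;0 0 0.3 0 0.0;0 0 0.2 0 0.0;0 0 0 0 0.0"
}}

```text
clock: 7.45
tcp_pos: [0.6946, 0.2065, 0.0139]
orientation: [-2.541, -1.847, 0.001]
contact_force: [-0.7, 0.3, 0.8]
grip_width: 0.0001
```

```bash
python3 -c "
from h import *
plan(-.215,-.025,.02)
f2=eyes.grab_frame('scene');oo=(205,140)
B=cv2.resize(f2['color'][oo[1]:oo[1]+60,oo[0]:oo[0]+80],None,fx=10,fy=10,interpolation=cv2.INTER_CUBIC)
B=np.clip(B*1.5,0,255).astype(np.uint8)
o2=r.get_obs();T=Ro.from_rotvec(o2['orientation']).as_matrix()
P=[o2['tcp_pos']+T@np.array([sx*.011,-.0145,z]) for sx,z in((-1,-.03),(-1,.008),(1,.008),(1,-.03))]
q=np.array([((proj(f2,p)-oo+.5)*10-.5) for p in P]).astype(np.int32)
cv2.polylines(B,[q],True,(0,255,0),1)
cv2.imwrite('pics/b8.png',B)
"
```

```text
clock 7.45 tcpV [-222.5  -25.5] z 13.9 F [-0.7  0.3  0.8] w 0.1
world d [-0.19 -0.73  0.61] tool d now cm [-0.75  0.05 -0.61] tool yaw needed 0.0
tool d after yaw cm [-0.75  0.05 -0.61]
T [[0.309, 0.951, -0.0], [0.951, -0.309, -0.0], [-0.0, -0.0, -1.0]]
```

View pics/b8.png

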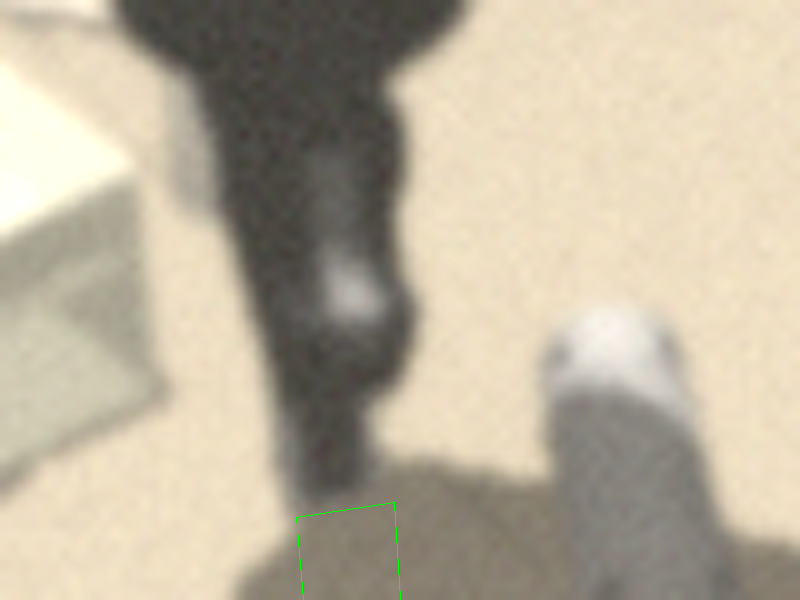

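{"name": "carry_out", "arguments": {
  "series": "0 0 0.2 0 0.0;0 0 0.2 0 0.0;0 0 0.2 0 0.0;0 0 0 0 0.0"
}}

```text
clock: 8.0
tcp_pos: [0.6945, 0.2065, 0.0078]
orientation: [-2.541, -1.847, 0.001]
contact_force: [1.1, -0.4, -0.6]
grip_width: -0.0003
```

{"name": "carry_out", "arguments": {
  "series": "0 0 0.2 0 0.0;0 0 0.1 0 0.0;0 0 0 0 0.0"
}}

```text
clock: 8.38
tcp_pos: [0.6946, 0.2065, 0.005]
orientation: [-2.541, -1.847, 0.0]
contact_force: [0.2, 0.4, -0.6]
grip_width: 0.0004
```

{"name": "carry_out", "arguments": {
  "series": "0 0 0.2 0 0.0;0 0 0.2 0 0.0;0 0 0 0 0.0"
}}

```text
clock: 8.75
tcp_pos: [0.6945, 0.2065, 0.0008]
orientation: [-2.541, -1.847, 0.001]
contact_force: [0.2, 0.5, -0.6]
grip_width: 0.0002
```

```bash
python3 -c "
from h import *
plan(-.215,-.025,.02)
f2=eyes.grab_frame('scene');oo=(195,120)
B=cv2.resize(f2['color'][oo[1]:oo[1]+100,oo[0]:oo[0]+100],None,fx=6,fy=6,interpolation=cv2.INTER_CUBIC)
B=np.clip(B*1.3,0,255).astype(np.uint8)
cv2.imwrite('pics/b9.png',B)
f2=eyes.grab_frame('top');oo=(220,100)
B=cv2.resize(f2['color'][oo[1]:oo[1]+100,oo[0]:oo[0]+100],None,fx=6,fy=6,interpolation=cv2.INTER_CUBIC)
B=np.clip(B*1.8,0,255).astype(np.uint8)
cv2.imwrite('pics/b9t.png',B)
"
```

```text
clock 8.75 tcpV [-222.5  -25.5] z 0.8 F [ 0.2  0.5 -0.6] w 0.2
world d [-0.18 -0.73  1.92] tool d now cm [-0.75  0.05 -1.92] tool yaw needed 0.0
tool d after yaw cm [-0.75  0.05 -1.92]
T [[0.309, 0.951, -0.0], [0.951, -0.309, -0.0], [-0.0, -0.0, -1.0]]
```

View pics/b9.png

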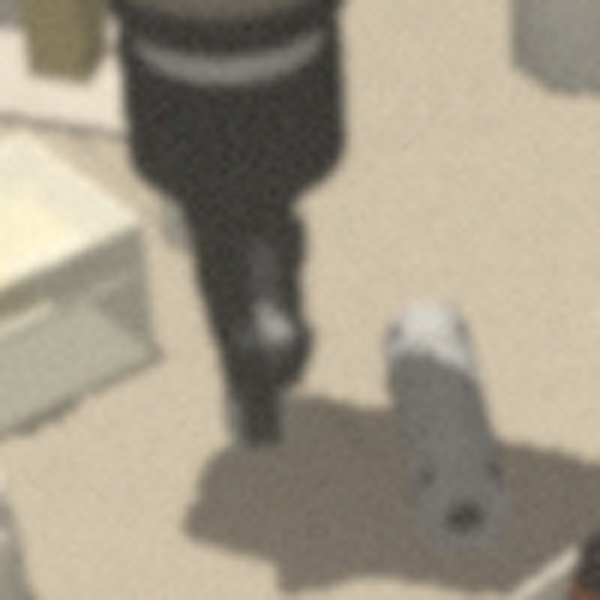

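View pics/b9t.png

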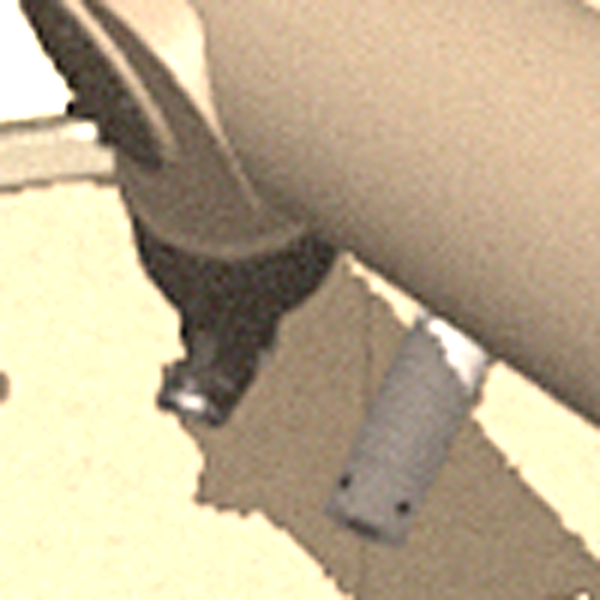

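{"name": "carry_out", "arguments": {
  "series": "0 0 0.3 0 0.0;0 0 0.3 0 0.0;0 0 0.3 0 0.0;0 0 0 0 0.0"
}}

```text
clock: 9.35
tcp_pos: [0.6944, 0.2064, -0.0084]
orientation: [-2.541, -1.847, 0.001]
contact_force: [0.7, -0.7, -0.3]
grip_width: -0.0001
```

```bash
python3 -c "
from h import *
plan(-.215,-.025,.02)
f2=eyes.grab_frame('scene');oo=(205,140)
B=cv2.resize(f2['color'][oo[1]:oo[1]+60,oo[0]:oo[0]+80],None,fx=10,fy=10,interpolation=cv2.INTER_CUBIC)
B=np.clip(B*1.5,0,255).astype(np.uint8)
cv2.imwrite('pics/b10.png',B)
"
```

```text
clock 9.35 tcpV [-222.4  -25.6] z -8.4 F [ 0.7 -0.7 -0.3] w -0.1
world d [-0.17 -0.72  2.84] tool d now cm [-0.74  0.06 -2.84] tool yaw needed 0.0
tool d after yaw cm [-0.74  0.06 -2.84]
T [[0.309, 0.951, -0.001], [0.951, -0.309, -0.0], [-0.0, -0.001, -1.0]]
```

View pics/b10.png

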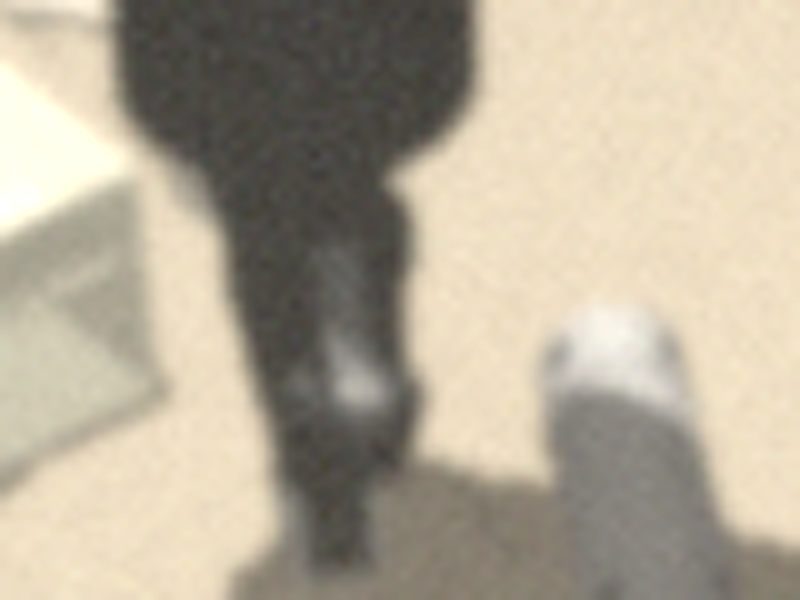

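```bash
python3 -c "
from h import *
f2=eyes.grab_frame('scene');o2=r.get_obs();T=Ro.from_rotvec(o2['orientation']).as_matrix()
for z in (0,.005,.01,.015,.02,.025):
    print(z,(T.T@(atz(f2,(238.4,197.3),z)-o2['tcp_pos'])*1e3).round(1))
"
```

```text
0 [-1.6 14.8 -7.9]
0.005 [ -0.7   9.  -12.9]
0.01 [  0.1   3.1 -17.9]
0.015 [  0.9  -2.8 -22.9]
0.02 [  1.8  -8.7 -27.9]
0.025 [  2.6 -14.5 -32.9]
```

{"name": "carry_out", "arguments": {
  "series": "0 0 0.2 0 0.0;0 0 0.2 0 0.0;0 0 0.2 0 0.0;0 0 0 0 0.0"
}}

```text
clock: 9.95
tcp_pos: [0.6945, 0.2065, -0.0142]
orientation: [-2.541, -1.847, 0.001]
contact_force: [-0.2, -0.2, 1.6]
grip_width: -0.0001
```

{"name": "carry_out", "arguments": {
  "series": "0 0 0.2 0 0.0;0 0 0 0 0.0"
}}

```text
clock: 10.2
tcp_pos: [0.6946, 0.2065, -0.0161]
orientation: [-2.541, -1.847, 0.0]
contact_force: [-1.3, -0.6, -1.0]
grip_width: -0.0003
```

{"name": "carry_out", "arguments": {
  "series": "0 0 0 0 0.6;0 0 0 0 0.6;0 0 0 0 0.6;0 0 0 0 0.6"
}}

```text
clock: 10.7
tcp_pos: [0.6947, 0.2066, -0.0158]
orientation: [2.541, 1.847, 0.0]
contact_force: [-0.6, 0.4, -0.1]
grip_width: 0.051
```

```bash
python3 -c "
from h import *
plan(-.215,-.025,.02)
f2=eyes.grab_frame('scene');oo=(205,140)
B=cv2.resize(f2['color'][oo[1]:oo[1]+75,oo[0]:oo[0]+100],None,fx=8,fy=8,interpolation=cv2.INTER_CUBIC)
B=np.clip(B*1.5,0,255).astype(np.uint8)
cv2.imwrite('pics/b11.png',B)
"
```

```text
clock 10.7 tcpV [-222.7  -25.3] z -15.8 F [-0.6  0.4 -0.1] w 51.0
world d [-0.21 -0.74  3.58] tool d now cm [-0.77  0.03 -3.58] tool yaw needed 0.0
tool d after yaw cm [-0.77  0.03 -3.58]
T [[0.309, 0.951, 0.0], [0.951, -0.309, 0.0], [0.0, 0.0, -1.0]]
```

View pics/b11.png

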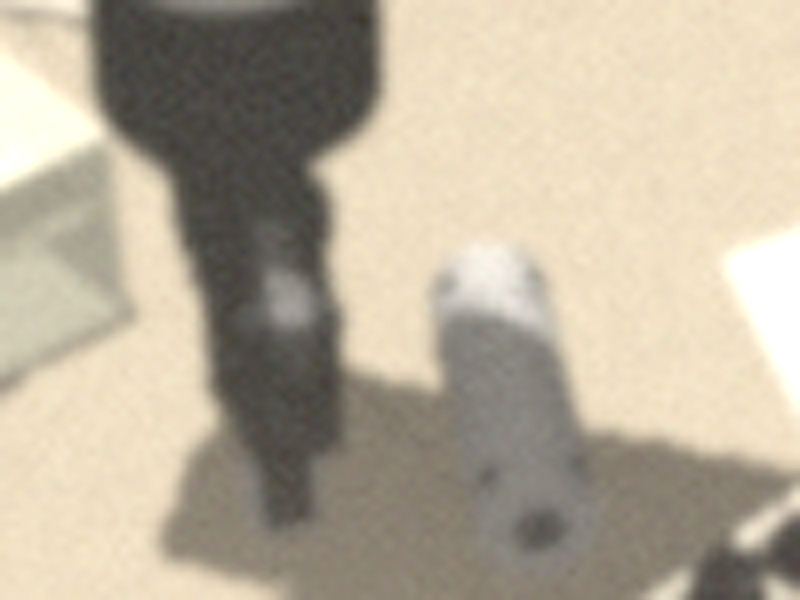

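```bash
python3 -c "
from h import *
f2=eyes.grab_frame('scene');o2=r.get_obs();T=Ro.from_rotvec(o2['orientation']).as_matrix()
for z in (0,.005,.01,.015,.02,.025):
    print(z,(T.T@(atz(f2,(240.9,205.2),z)-o2['tcp_pos'])*1e3).round(1))
"
```

```text
0 [ -1.8 -14.1 -15.9]
0.005 [ -1.  -19.7 -20.9]
0.01 [ -0.2 -25.4 -25.9]
0.015 [  0.7 -31.  -30.9]
0.02 [  1.5 -36.7 -35.9]
0.025 [  2.4 -42.3 -40.9]
```

{"name": "carry_out", "arguments": {
  "series": "-0.5 0 0.3 0 0.6;-1 0 0.1 0 0.6;-1 0 0 0 0.6;-0.3 0 0 0 0.6;-0.3 0 0 0 0.6;-0.3 0 0 0 0.6;-0.3 0 0 0 0.6;-0.3 0 0 0 0.6"
}}

```text
clock: 11.8
tcp_pos: [0.6823, 0.1685, -0.0199]
orientation: [-2.541, -1.847, -0.0]
contact_force: [0.4, -0.7, -0.3]
grip_width: 0.0511
```

```bash
cat > look.py <<'E'
from h import *
import sys
plan(0,-.025,-.02)
k=sys.argv[1]
f2=eyes.grab_frame('scene');oo=(225,140)
B=cv2.resize(f2['color'][oo[1]:oo[1]+75,oo[0]:oo[0]+120],None,fx=6,fy=6,interpolation=cv2.INTER_CUBIC)
B=np.clip(B*1.3,0,255).astype(np.uint8)
cv2.imwrite(f'pics/l{k}.png',B)
t=spotter.trace(f2,"column")
if t:
    from fit import *
    c0=float(sys.argv[2]);p0=fromV(c0,-.025)
    zz=float(sys.argv[3]) if len(sys.argv)>3 else .018
    x,c=fit([(f2,t[0]["pixels"])],CP,(p0[0],p0[1],VY),zz)
    # bias of scene camera relative to mean
    print("col V mm",((toV(x[:2])-toV([V[0]+.0014,V[1]+.0016]))*1e3).round(1),"rel yaw",round(x[2]-VY,3),"cost",round(c,3),t[0]["confidence"])
E
python3 look.py 1 -0.15
```

```text
clock 11.8 tcpV [-182.6  -25.4] z -19.9 F [ 0.4 -0.7 -0.3] w 51.1
world d [-5.600e+00 -1.738e+01 -1.000e-02] tool d now cm [-1.826e+01  3.000e-02  1.000e-02] tool yaw needed 0.0
tool d after yaw cm [-1.826e+01  4.000e-02  1.000e-02]
T [[0.309, 0.951, 0.0], [0.951, -0.309, 0.0], [0.0, 0.0, -1.0]]
col V mm [-154.8  -22.4] rel yaw -0.08 cost 1.0 0.49
```

View pics/l1.png

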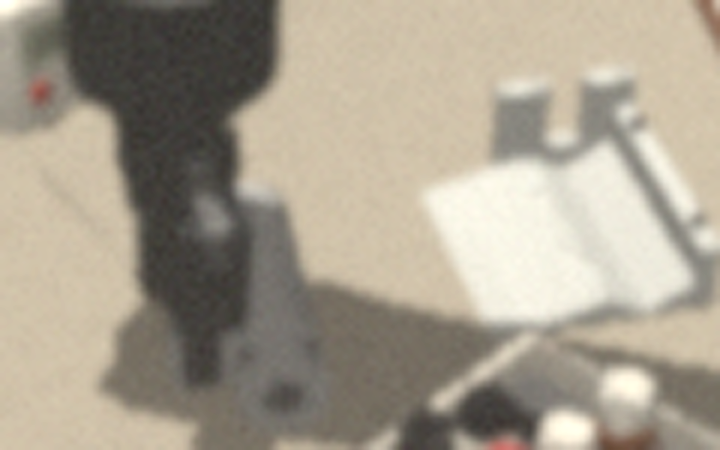

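{"name": "carry_out", "arguments": {
  "series": "-0.3 0 0 0 0.6;-0.3 0 0 0 0.6;-0.3 0 0 0 0.6;-0.3 0 0 0 0.6;-0.3 0 0 0 0.6;-0.3 0 0 0 0.6"
}}

```text
clock: 12.65
tcp_pos: [0.6767, 0.1512, -0.0199]
orientation: [2.541, 1.847, 0.0]
contact_force: [0.2, 0.5, -0.5]
grip_width: 0.0513
```

```bash
python3 look.py 2 -0.135
```

```text
clock 12.65 tcpV [-164.4  -25.3] z -19.9 F [ 0.2  0.5 -0.5] w 51.3
world d [-5.050e+00 -1.565e+01 -1.000e-02] tool d now cm [-1.644e+01  3.000e-02  1.000e-02] tool yaw needed 0.0
tool d after yaw cm [-1.644e+01  3.000e-02  1.000e-02]
T [[0.309, 0.951, 0.0], [0.951, -0.309, -0.0], [-0.0, 0.0, -1.0]]
col V mm [-127.8  -27.3] rel yaw -0.198 cost 0.486 0.55
```

View pics/l2.png

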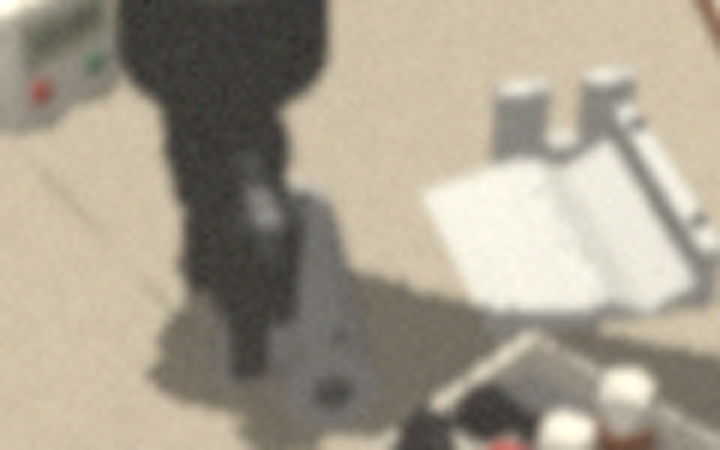

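{"name": "carry_out", "arguments": {
  "series": "-0.4 0 0 0 0.6;-0.4 0 0 0 0.6;-0.4 0 0 0 0.6;-0.4 0 0 0 0.6;-0.4 0 0 0 0.6;-0.4 0 0 0 0.6;-0.4 0 0 0 0.6;-0.4 0 0 0 0.6"
}}

```text
clock: 13.75
tcp_pos: [0.6668, 0.1207, -0.0199]
orientation: [2.541, 1.847, 0.0]
contact_force: [0.9, 0.0, 0.5]
grip_width: 0.051
```

```bash
python3 look.py 3 -0.10
```

```text
clock 13.75 tcpV [-132.4  -25.3] z -19.9 F [0.9 0.  0.5] w 51.0
world d [-4.06e+00 -1.26e+01 -1.00e-02] tool d now cm [-1.324e+01  3.000e-02  1.000e-02] tool yaw needed 0.0
tool d after yaw cm [-1.324e+01  3.000e-02  1.000e-02]
T [[0.309, 0.951, 0.0], [0.951, -0.309, -0.0], [-0.0, 0.0, -1.0]]
col V mm [-96.6 -26.1] rel yaw -0.208 cost 0.976 0.61
```

View pics/l3.png

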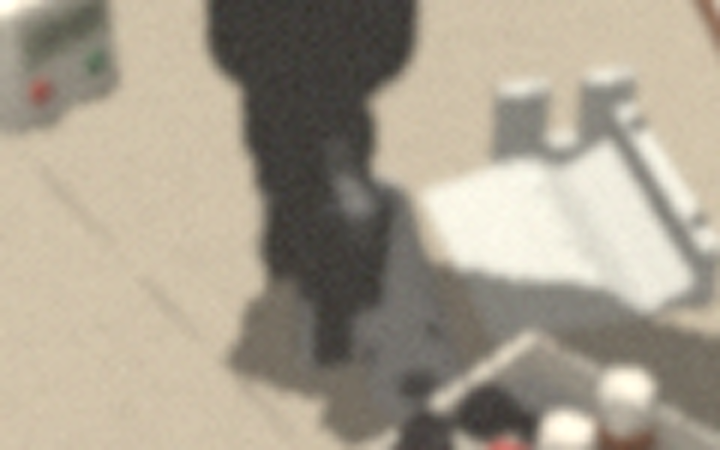

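```bash
python3 -c "
from h import *
for n,oo in (('top',(265,130)),('scene',(265,150))):
    f=eyes.grab_frame(n)
    B=cv2.resize(f['color'][oo[1]:oo[1]+75,oo[0]:oo[0]+100],None,fx=8,fy=8,interpolation=cv2.INTER_CUBIC)
    cv2.imwrite(f'pics/m3{n}.png',np.clip(B*1.6,0,255).astype(np.uint8))
    t=spotter.mark_of(f,'blind_face');print([(x['uv'],x['confidence'],toV(atz(f,x['uv'],.018))*1e3) for x in t[:2]])
    t=spotter.mark_of(f,'spigot_face');print([(x['uv'],x['confidence'],toV(atz(f,x['uv'],.018))*1e3) for x in t[:2]])
"
```

```text
[([300.9, 196.2], 0.73, array([-100.50662242,  -85.30890444]))]
[([319.1, 157.1], 0.55, array([-88.56512788,  22.1589955 ]))]
[([293.8, 208.1], 0.79, array([-112.32387228,  -97.74780781]))]
[([286.1, 173.5], 0.89, array([-94.37910596,  28.52970655]))]
```

View pics/m3top.png

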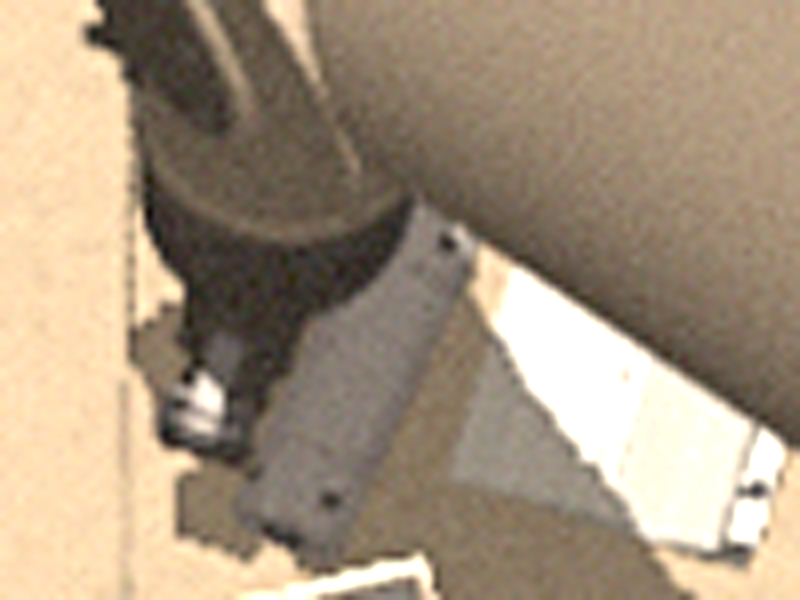

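View pics/m3scene.png

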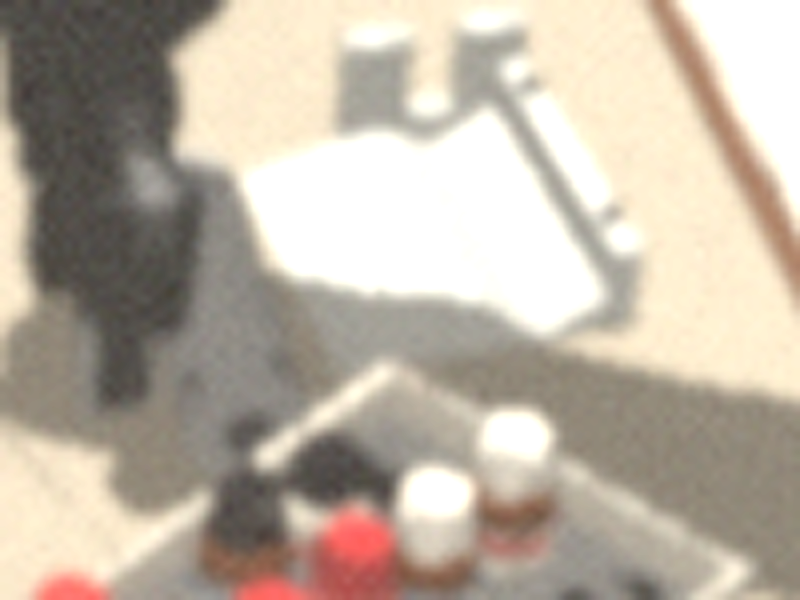

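```bash
python3 -c "
from h import *
f=eyes.grab_frame('top')
def g(a,b,z,oo,k):
    A=toV(atz(f,((a[0]+.5)/k-.5+oo[0],(a[1]+.5)/k-.5+oo[1]),z));B=toV(atz(f,((b[0]+.5)/k-.5+oo[0],(b[1]+.5)/k-.5+oo[1]),z))
    d=A-B;print(A*1e3,B*1e3,'yaw',-np.arctan2(d[0],d[1]),np.linalg.norm(d))
g((253,135),(163,328),.03,(260,130),6);g((193,112),(103,302),.03,(260,130),6)
for z in(.015,.025,.034): g((447,240),(330,498),z,(265,130),8)
g((573,180),(508,403),.002,(260,130),6)
g((428,135),(358,356),0,(260,130),6)
"
```

```text
[-131.75759726   16.77240747] [-140.89329671  -71.22891742] yaw -0.10344265877201675 0.08847425719680913
[-157.64721968   18.42661698] [-166.77263204  -68.60151684] yaw -0.10447411628635093 0.08750525256422158
[-83.66490953  18.23527715] [-92.76514232 -70.46243837] yaw -0.10224053667825571 0.08916332752677779
[-83.49896771  14.70309537] [-92.51841892 -73.20726209] yaw -0.10224053667825585 0.0883718362901992
[-83.34962007  11.52413177] [-92.29636786 -75.67760344] yaw -0.10224053667825599 0.08765949417727852
[-3.00407949 49.81365534] [ -1.29916318 -49.20897316] yaw 0.017215740421263535 0.09903730456018241
[-65.09626433  50.36356431] [-64.3882605  -49.05129701] yaw 0.0071215897395628365 0.09941738237888609
```

```bash
python3 -c "
from h import *
f=eyes.grab_frame('top');oo=(265,130)
B=cv2.resize(f['color'][oo[1]:oo[1]+75,oo[0]:oo[0]+100],None,fx=8,fy=8,interpolation=cv2.INTER_CUBIC)
cv2.imwrite('pics/m4.png',np.clip(B*1.6,0,255).astype(np.uint8))
print(r.get_obs()['clock'],r.get_obs()['joints'].round(2))
"
```

```text
14.25 [ 0.05  0.79 -0.47  1.66  0.46  0.8  -0.94]
```

View pics/m4.png

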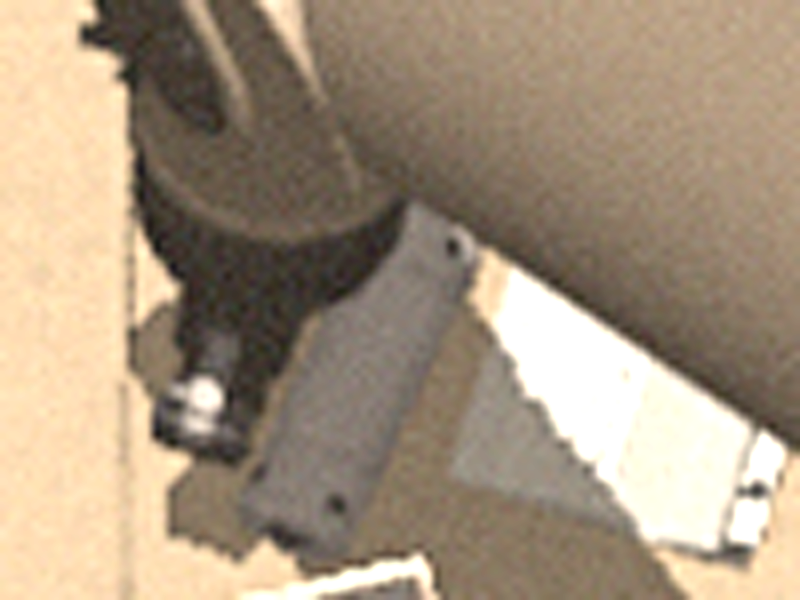

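{"name": "carry_out", "arguments": {
  "series": "0.8 0 -2 0 0.85;0 0 -3 0 0.85;-4.7 -0.6 0 0 0.85;0 0 0 0.18 0.85;0 0 0 0.18 0.85;0 0 0 0.18 0.85;0 0 0 0.18 0.85;0 0 0 0.18 0.85"
}}

```text
clock: 15.25
tcp_pos: [0.6499, 0.0871, 0.0318]
orientation: [-3.092, -0.55, -0.003]
contact_force: [-0.7, 1.1, -0.9]
grip_width: 0.0728
```

```bash
cat > look2.py <<'E'
from h import *
import sys
plan(-.093,-.0315,-.024)
k=sys.argv[1]
for n,oo in (('top',(265,130)),('scene',(245,140))):
    f=eyes.grab_frame(n)
    B=cv2.resize(f['color'][oo[1]:oo[1]+75,oo[0]:oo[0]+100],None,fx=8,fy=8,interpolation=cv2.INTER_CUBIC)
    cv2.imwrite(f'pics/{n}_{k}.png',np.clip(B*1.6,0,255).astype(np.uint8))
    for q in('blind_face','spigot_face'):
        t=spotter.mark_of(f,q);print(n,q,[(x['uv'],x['confidence'],(toV(atz(f,x['uv'],.018))*1e3).round(1)) for x in t[:2]])
E
python3 look2.py 5
```

```text
clock 15.25 tcpV [-95.1 -31. ] z 31.8 F [-0.7  1.1 -0.9] w 72.8
world d [-0.11 -0.19 -5.58] tool d now cm [-0.18  0.14  5.58] tool yaw needed -0.905
tool d after yaw cm [-0.22 -0.04  5.58]
T [[0.939, 0.345, 0.002], [0.345, -0.939, 0.001], [0.002, -0.001, -1.0]]
top blind_face [([304.5, 195.9], 0.75, array([-92.6, -81.9]))]
top spigot_face [([300.1, 199.6], 0.31, array([-99.8, -93.9]))]
scene blind_face [([295.9, 204.6], 0.7, array([-104.4,  -87.6]))]
scene spigot_face [([286.3, 174.6], 0.95, array([-95.1,  24.1]))]
```

View pics/top_5.png

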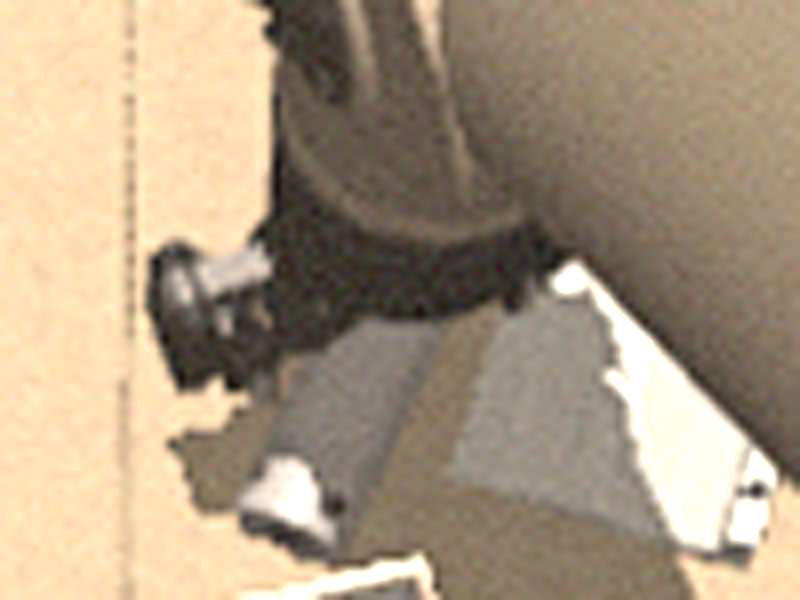

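View pics/scene_5.png

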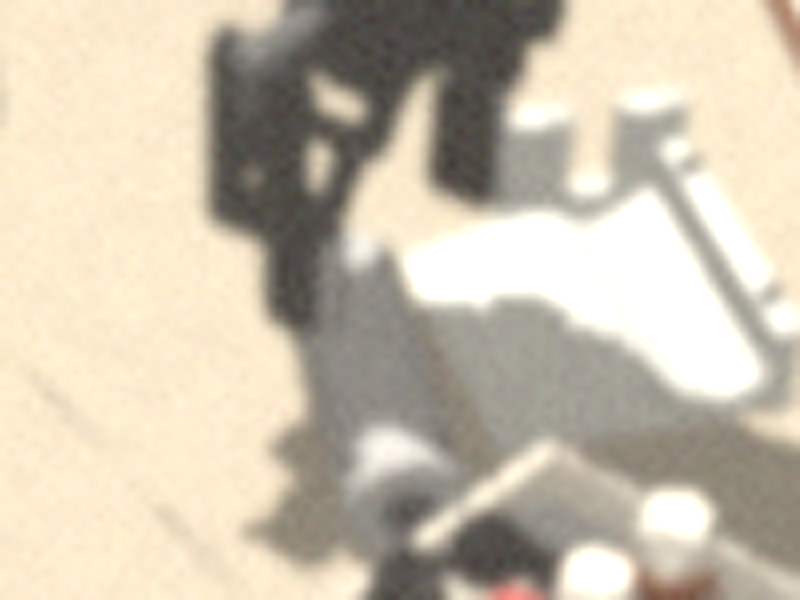

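```bash
python3 -c "
from h import *
f=eyes.grab_frame('scene');o=r.get_obs();T=Ro.from_rotvec(o['orientation']).as_matrix()
for z in (-.04,-.03,-.02,-.01,.008):
  print(z,[((proj(f,o['tcp_pos']+T@np.array([0,y,z]))-[245,140])*8).round() for y in(-.044,-.036,.036,.044)])
c=np.array([-.096,-.0315])
t=spotter.trace(f,'column');print([(x['confidence'],x['pixels'].sum()) for x in t])
from fit import *
w=(265,160,330,225)
im=cv2.resize(f['color'][160:225,265:330],None,fx=9,fy=9,interpolation=cv2.INTER_CUBIC)
for (cx,cy,yw),col in (((-.096,-.0315,-.102),(0,0,255)),((-.096,-.027,-.102),(0,255,0))):
  p=fromV(cx,cy)+np.array([.0014,.0016]);draw(f,CP[:1],(p[0],p[1],VY+yw),.018,im,(265,160),9,col)
cv2.imwrite('pics/o6.png',im)
"
```

```text
-0.04 [array([301., 319.]), array([318., 304.]), array([465., 183.]), array([480., 170.])]
-0.03 [array([300., 347.]), array([317., 333.]), array([463., 211.]), array([478., 198.])]
-0.02 [array([300., 376.]), array([317., 361.]), array([461., 239.]), array([476., 226.])]
-0.01 [array([299., 404.]), array([316., 389.]), array([459., 267.]), array([474., 254.])]
0.008 [array([298., 453.]), array([314., 439.]), array([456., 315.]), array([471., 302.])]
[(0.68, np.int64(478)), (0.41, np.int64(1349))]
```

View pics/o6.png

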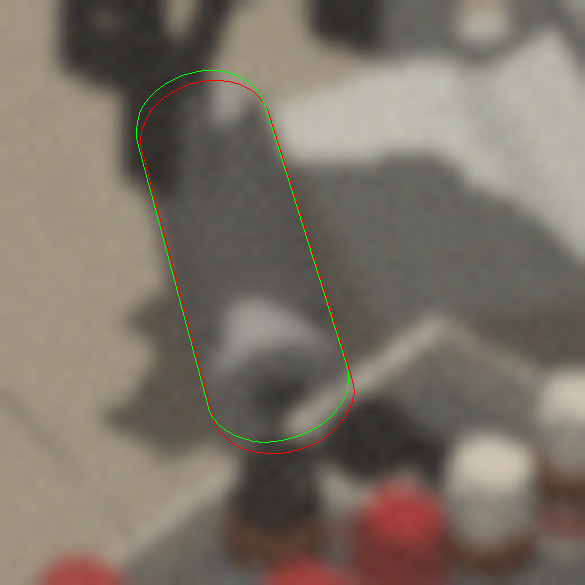

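{"name": "carry_out", "arguments": {
  "series": "0 0 0 0.16 0.85;0 0 2 0 0.85;0 0 2 0 0.85;0 0 1 0 0.85;0 0 0.7 0 0.85;0 0 0 0 0.85"
}}

```text
clock: 16.4
tcp_pos: [0.6488, 0.0857, -0.0276]
orientation: [-3.126, -0.309, 0.001]
contact_force: [-0.8, -0.5, 0.7]
grip_width: 0.073
```

```bash
python3 look2.py 7
```

```text
clock 16.4 tcpV [-93.5 -31.6] z -27.6 F [-0.8 -0.5  0.7] w 73.0
world d [-0.   -0.05  0.36] tool d now cm [-0.01  0.05 -0.36] tool yaw needed -1.059
tool d after yaw cm [-0.05  0.01 -0.36]
T [[0.981, 0.196, -0.001], [0.196, -0.981, -0.0], [-0.001, -0.0, -1.0]]
top blind_face [([301.6, 198.2], 0.51, array([-97.4, -89.5]))]
top spigot_face []
scene blind_face [([295.4, 204.6], 0.68, array([-105.5,  -87.4]))]
scene spigot_face [([285.9, 175.2], 0.62, array([-96.7,  22. ]))]
```

View pics/scene_7.png

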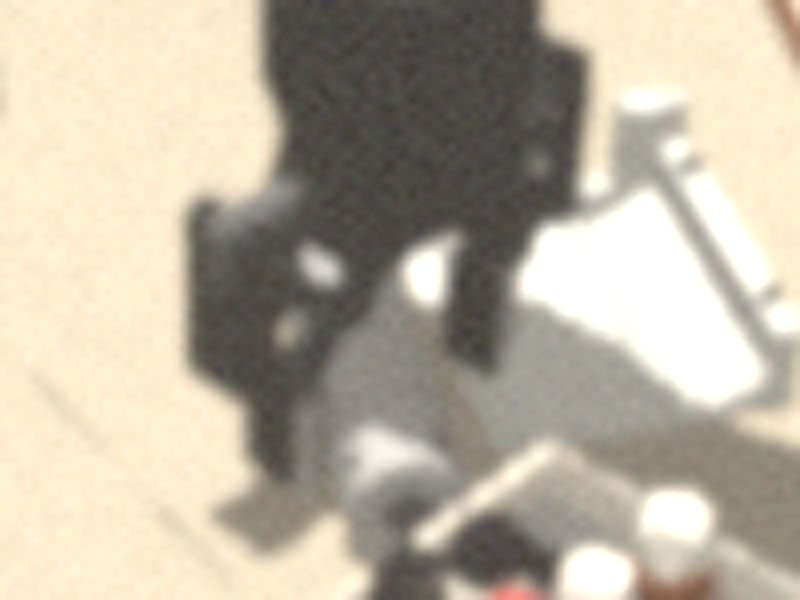

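View pics/top_7.png

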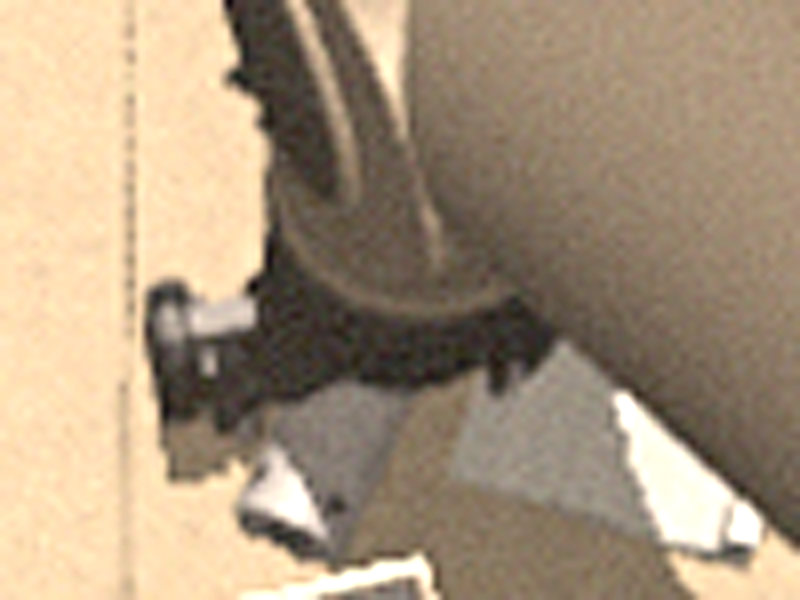

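{"name": "carry_out", "arguments": {
  "series": "0 0 0 -0.08 0.85;0 0 0 -0.07 0.85;0 0 0 -0.06 0.85;0 0 0 -0.06 0.85;0 0 0 -0.06 0.85;0 0 0 0 0.85"
}}

```text
clock: 17.45
tcp_pos: [0.6494, 0.0857, -0.0266]
orientation: [-3.033, -0.817, -0.001]
contact_force: [0.2, -0.1, -0.4]
grip_width: 0.0726
```

```bash
python3 look2.py 8
```

```text
clock 17.45 tcpV [-93.7 -31.1] z -26.6 F [ 0.2 -0.1 -0.4] w 72.6
world d [-0.06 -0.05  0.26] tool d now cm [-0.08  0.01 -0.26] tool yaw needed -0.73
tool d after yaw cm [-0.07 -0.04 -0.26]
T [[0.865, 0.502, 0.001], [0.502, -0.865, 0.0], [0.001, 0.0, -1.0]]
top blind_face [([305.6, 196.4], 0.54, array([-89.7, -82.2]))]
top spigot_face []
scene blind_face [([300.6, 207.6], 0.67, array([-97.2, -99.8]))]
scene spigot_face [([283.8, 172.5], 0.84, array([-98.8,  33.8]))]
```

View pics/scene_8.png

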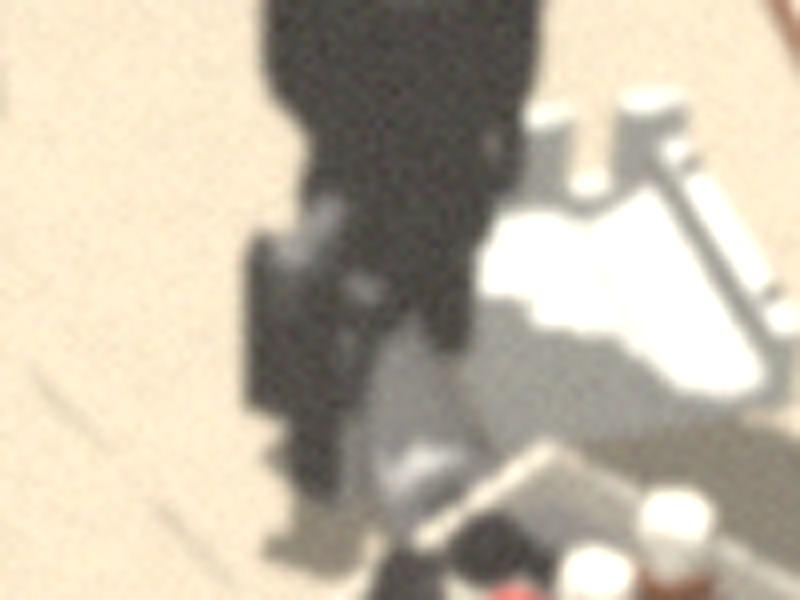

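View pics/top_8.png

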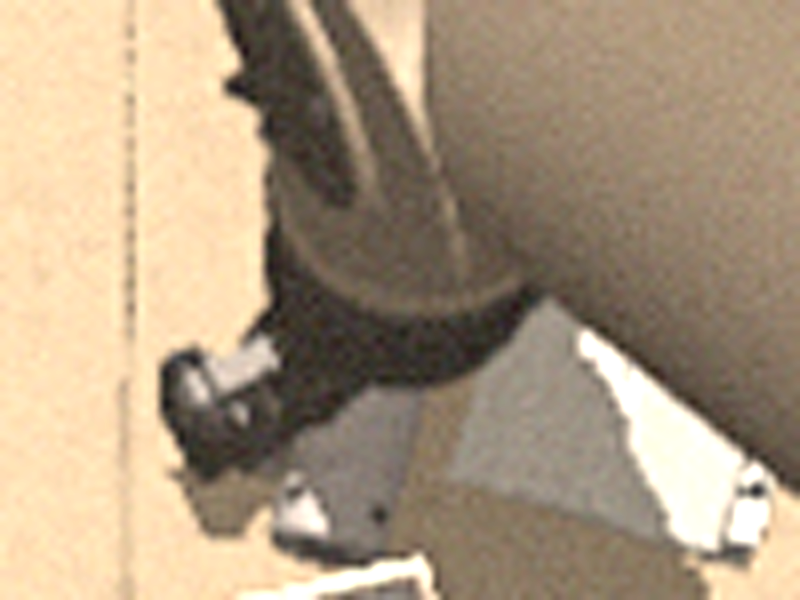

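{"name": "carry_out", "arguments": {
  "series": "0 0 0 -0.06 0.85;0 0 0 -0.06 0.85;0 0 0 -0.06 0.85;0 0 0 -0.02 0.85;0 0 0 0 0.85"
}}

```text
clock: 18.38
tcp_pos: [0.6492, 0.0857, -0.0269]
orientation: [2.937, 1.115, 0.0]
contact_force: [-0.8, 0.4, -0.6]
grip_width: 0.0725
```

```bash
python3 look2.py 9
```

```text
clock 18.38 tcpV [-93.6 -31.3] z -26.9 F [-0.8  0.4 -0.6] w 72.5
world d [-0.04 -0.05  0.29] tool d now cm [-0.06  0.01 -0.29] tool yaw needed -0.531
tool d after yaw cm [-0.06 -0.02 -0.29]
T [[0.748, 0.664, 0.0], [0.664, -0.748, 0.0], [0.0, 0.0, -1.0]]
top blind_face [([308.8, 198.5], 0.59, array([-81. , -84.7]))]
top spigot_face []
scene blind_face [([303.5, 202.3], 0.83, array([-85.5, -84.3]))]
scene spigot_face [([280.1, 176.7], 0.63, array([-112. ,   19.7]))]
```

View pics/top_9.png

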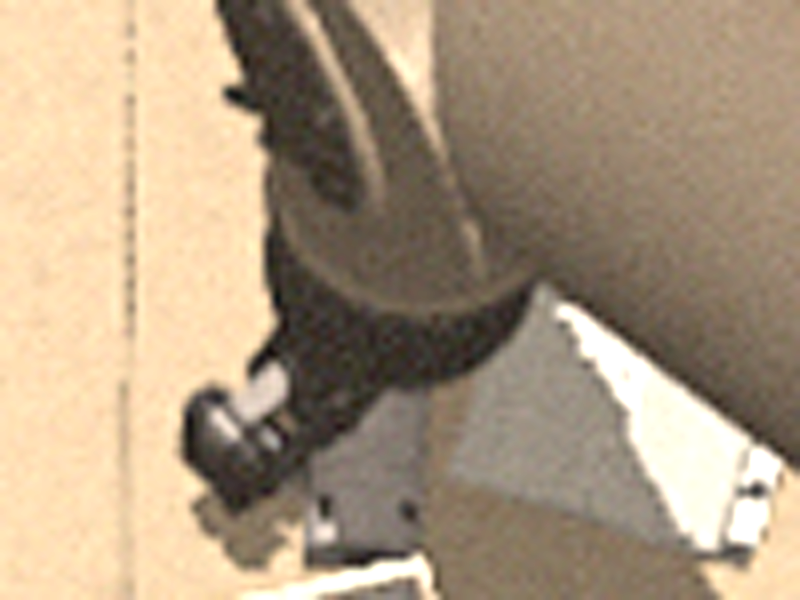

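View pics/scene_9.png

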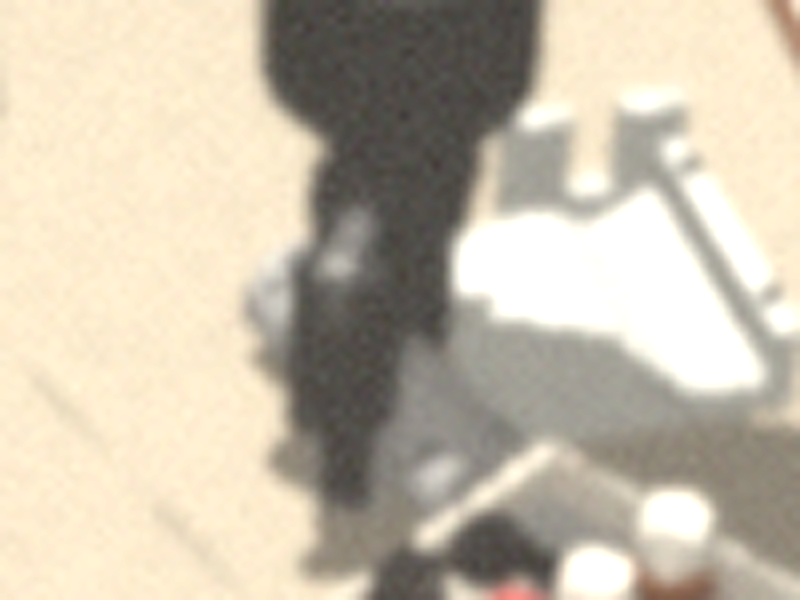

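{"name": "carry_out", "arguments": {
  "series": "-0.25 0.24 0 0 0.85;-0.25 0.24 0 0 0.85;-0.25 0.24 0 0 0.85;-0.25 0.24 0 0 0.85;-0.25 0.24 0 0 0.85;-0.25 0.24 0 0 0.85;-0.2 0.2 0 0 0.85"
}}

```text
clock: 19.55
tcp_pos: [0.6474, 0.0622, -0.0268]
orientation: [-2.936, -1.117, -0.001]
contact_force: [-0.1, 2.6, 1.3]
grip_width: 0.073
```

```bash
python3 look2.py 10
```

```text
clock 19.55 tcpV [-70.7 -25.7] z -26.8 F [-0.1  2.6  1.3] w 73.0
world d [0.14 2.3  0.28] tool d now cm [ 1.63 -1.63 -0.28] tool yaw needed -0.53
tool d after yaw cm [ 2.23 -0.58 -0.28]
T [[0.747, 0.664, 0.0], [0.664, -0.747, 0.0], [0.0, -0.0, -1.0]]
top blind_face [([319.7, 201.3], 0.75, array([-54.3, -83.1])), ([352.2, 175.0], 0.15, array([0.5, 4.1]))]
top spigot_face [([321.4, 199.5], 0.2, array([-51.8, -77.6]))]
scene blind_face [([313.1, 198.4], 0.7, array([-60.2, -76.7]))]
scene spigot_face [([290.8, 173.6], 0.58, array([-83.3,  25.4]))]
```

View pics/top_10.png

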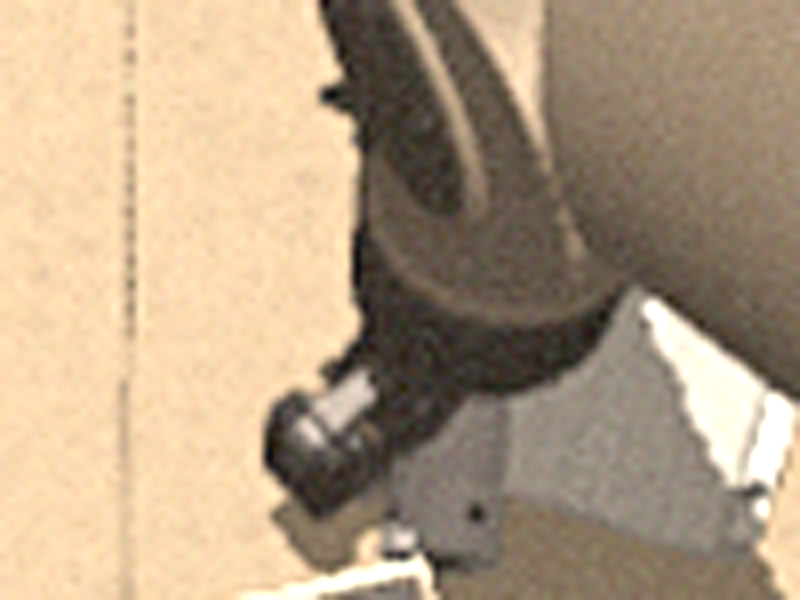

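View pics/scene_10.png

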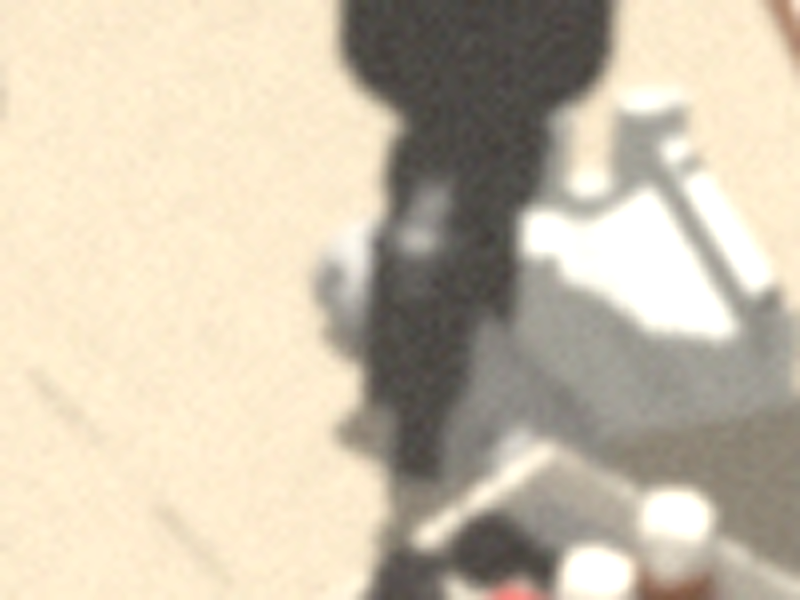

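{"name": "carry_out", "arguments": {
  "series": "0 0 0 0.12 0.85;0 0 -3 0 0.85;0 0 -3 0 0.85;0 0 0 -0.18 0.85;0 0 0 -0.18 0.85;0 0 0 -0.18 0.85;0 0 0 -0.11 0.85;5.5 0 0 0 0.85"
}}

```text
clock: 20.85
tcp_pos: [0.6644, 0.1068, 0.0319]
orientation: [2.546, 1.835, -0.008]
contact_force: [0.4, 0.6, 0.2]
grip_width: 0.0727
```

```bash
python3 look2.py 11
```

```text
clock 20.85 tcpV [-118.4  -23.3] z 31.9 F [0.4 0.6 0.2] w 72.7
world d [-1.57 -2.16 -5.59] tool d now cm [-2.51 -0.8   5.61] tool yaw needed -0.008
tool d after yaw cm [-2.51 -0.82  5.61]
T [[0.316, 0.949, -0.002], [0.949, -0.316, -0.006], [-0.006, -0.0, -1.0]]
top blind_face [([319.9, 197.2], 0.86, array([-56.9, -73.3]))]
top spigot_face [([324.0, 157.0], 0.64, array([-77.3,  26.2]))]
scene blind_face [([315.3, 197.0], 0.88, array([-53.8, -73.3])), ([321.5, 160.0], 0.6, array([ 9. , 61.8]))]
scene spigot_face [([289.2, 171.4], 0.95, array([-84.6,  34.9]))]
```

View pics/top_11.png

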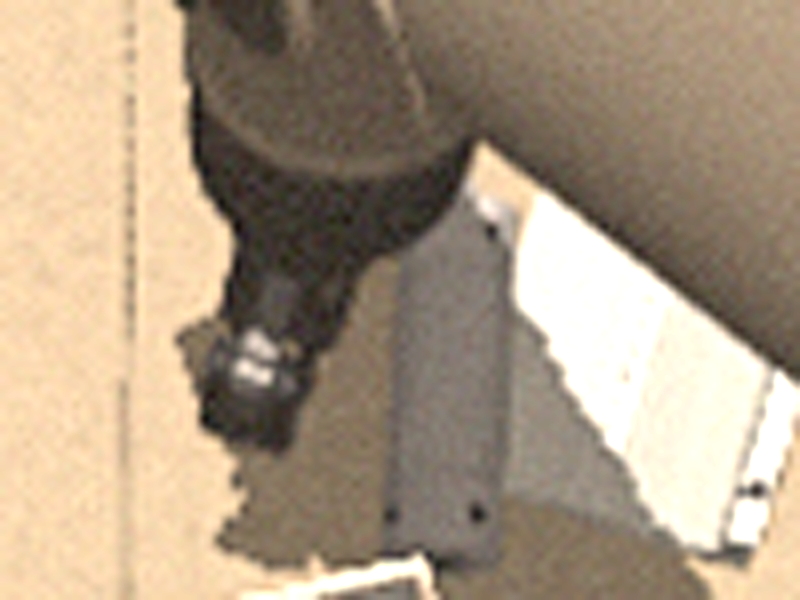

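View pics/scene_11.png

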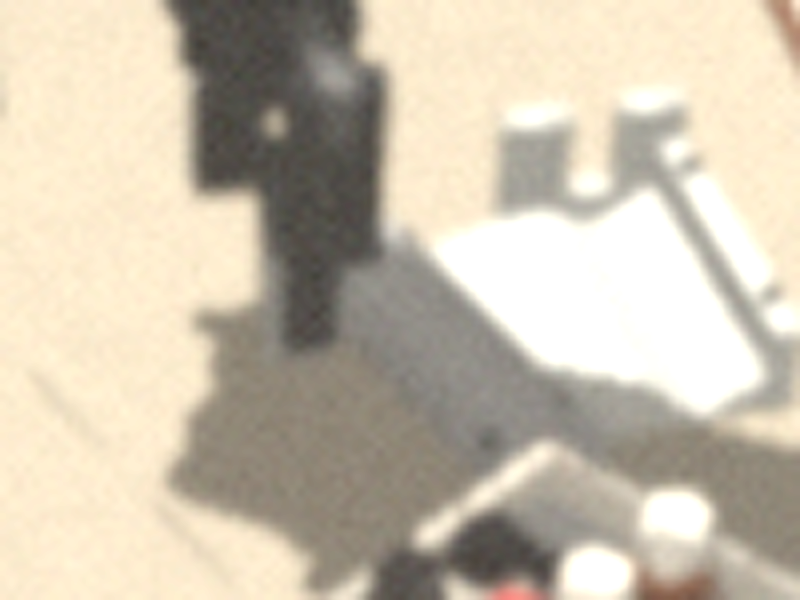

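{"name": "carry_out", "arguments": {
  "series": "0 -0.2 2.5 0 0.85;0 0 2.5 0 0.85;0 0 0.9 0 0.85;-0.4 0 0 0 0.85;-0.4 0 0 0 0.85;-0.4 0 0 0 0.85;-0.3 0 0 0 0.85;-0.3 0 0 0 0.85"
}}

```text
clock: 22.15
tcp_pos: [0.6573, 0.0983, -0.0254]
orientation: [2.541, 1.847, 0.002]
contact_force: [0.5, 0.3, -0.9]
grip_width: 0.0727
```

{"name": "carry_out", "arguments": {
  "series": "-0.3 0 0 0 0.85;-0.3 0 0 0 0.85"
}}

```text
clock: 22.4
tcp_pos: [0.6551, 0.0923, -0.0258]
orientation: [2.541, 1.847, 0.001]
contact_force: [0.5, 1.0, 0.2]
grip_width: 0.0729
```

```bash
python3 look2.py 12
```

```text
clock 22.4 tcpV [-101.7  -27.7] z -25.8 F [0.5 1.  0.2] w 72.9
world d [-0.63 -0.71  0.18] tool d now cm [-0.87 -0.38 -0.18] tool yaw needed 0.0
tool d after yaw cm [-0.87 -0.38 -0.18]
T [[0.309, 0.951, 0.0], [0.951, -0.309, 0.0], [0.0, 0.0, -1.0]]
top blind_face [([319.3, 198.4], 0.83, array([-57.3, -76.6]))]
top spigot_face [([326.3, 158.5], 0.87, array([-70.9,  24.3]))]
scene blind_face [([312.8, 198.3], 0.55, array([-60.8, -76.2]))]
scene spigot_face [([290.5, 170.9], 0.74, array([-81. ,  36.1]))]
```

View pics/top_12.png

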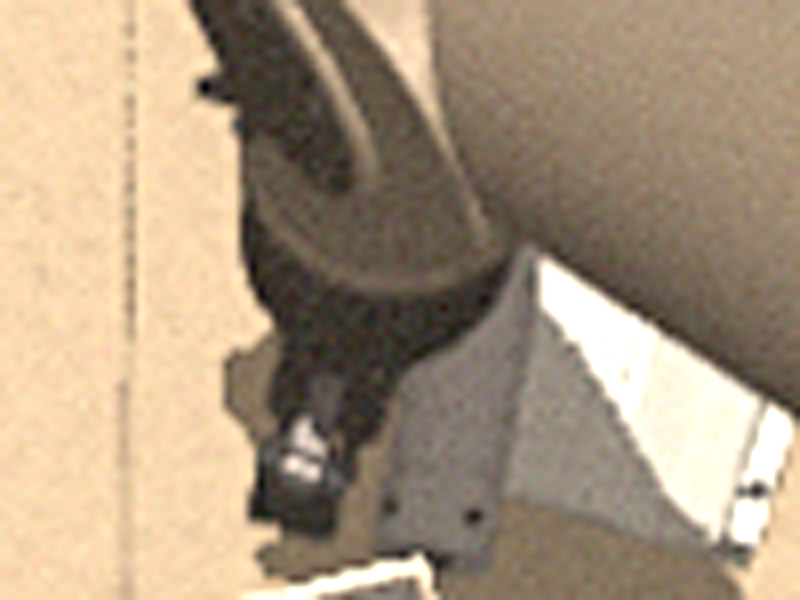

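View pics/scene_12.png

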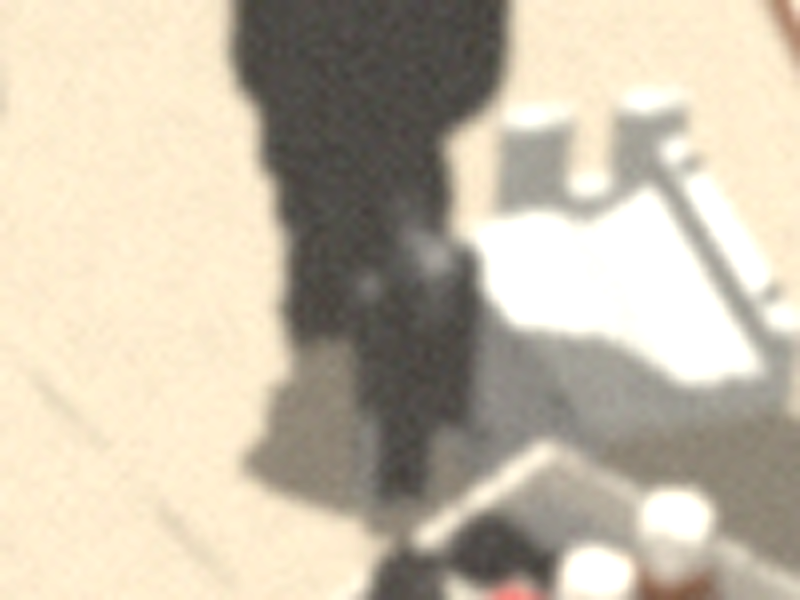

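{"name": "carry_out", "arguments": {
  "series": "-0.3 0 0 0 0.85;-0.3 0 0 0 0.85;-0.3 0 0 0 0.85;-0.3 0 -0.05 0 0.85;-0.3 0 -0.05 0 0.85;-0.3 0 -0.1 0 0.85;-0.3 0 -0.1 0 0.85"
}}

```text
clock: 23.58
tcp_pos: [0.6495, 0.0744, -0.0219]
orientation: [-2.54, -1.848, -0.006]
contact_force: [1.0, 5.2, 2.3]
grip_width: 0.073
```

```bash
python3 look2.py 13
```

```text
clock 23.57 tcpV [-82.9 -27.5] z -21.9 F [1.  5.2 2.3] w 73.0
world d [-0.07  1.08 -0.21] tool d now cm [ 1.01 -0.4   0.21] tool yaw needed 0.001
tool d after yaw cm [ 1.01 -0.4   0.21]
T [[0.308, 0.951, 0.002], [0.951, -0.308, 0.003], [0.003, 0.001, -1.0]]
top blind_face [([319.2, 199.0], 0.96, array([-57.1, -78. ]))]
top spigot_face [([336.0, 159.3], 0.74, array([-48. ,  29.8])), ([355.6, 280.4], 0.66, array([  78.8, -234.9]))]
scene blind_face []
scene spigot_face [([300.5, 170.4], 0.68, array([-56.4,  32.2]))]
```

View pics/top_13.png

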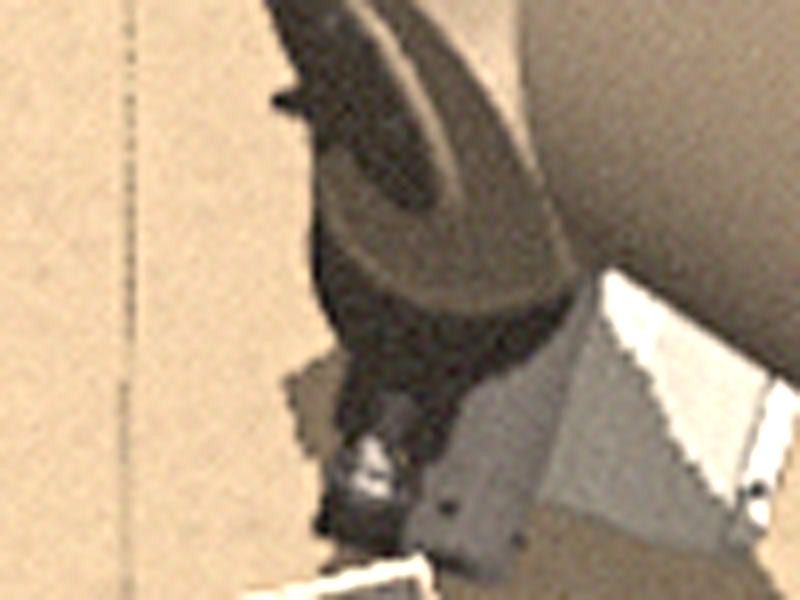

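View pics/scene_13.png

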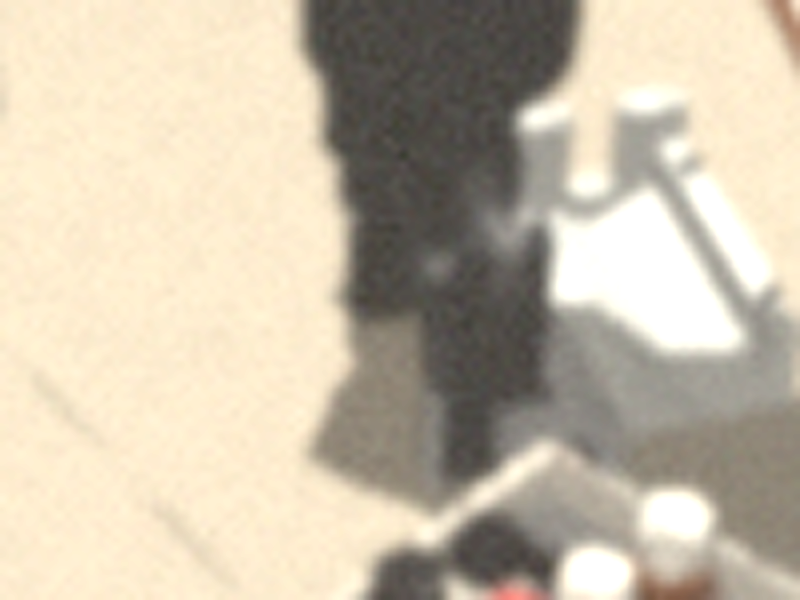

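{"name": "carry_out", "arguments": {
  "series": "-0.3 0 -0.1 0 0.85;-0.3 0 -0.1 0 0.85;-0.3 0 -0.1 0 0.85;-0.3 0 -0.1 0 0.85"
}}

```text
clock: 24.38
tcp_pos: [0.6452, 0.0619, -0.0186]
orientation: [-2.54, -1.847, -0.002]
contact_force: [1.2, 6.0, 3.1]
grip_width: 0.0728
```

```bash
python3 look2.py 14
```

```text
clock 24.38 tcpV [-69.8 -27.8] z -18.6 F [1.2 6.  3.1] w 72.8
world d [ 0.36  2.33 -0.54] tool d now cm [ 2.32 -0.37  0.54] tool yaw needed 0.001
tool d after yaw cm [ 2.32 -0.37  0.54]
T [[0.308, 0.951, 0.001], [0.951, -0.308, 0.001], [0.001, 0.0, -1.0]]
top blind_face [([328.1, 202.7], 0.56, array([-34.4, -80. ]))]
top spigot_face []
scene blind_face [([320.5, 196.7], 0.73, array([-41.8, -75.1]))]
scene spigot_face []
```

View pics/top_14.png

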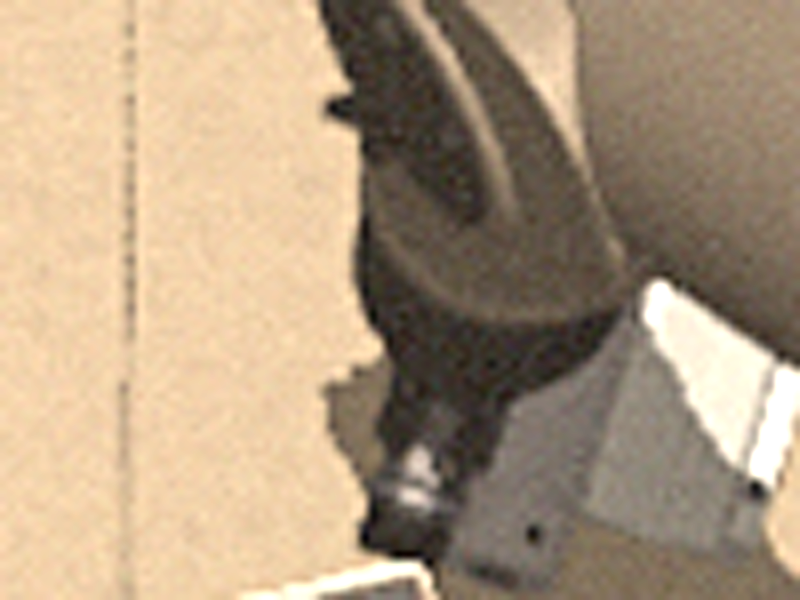

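View pics/scene_14.png

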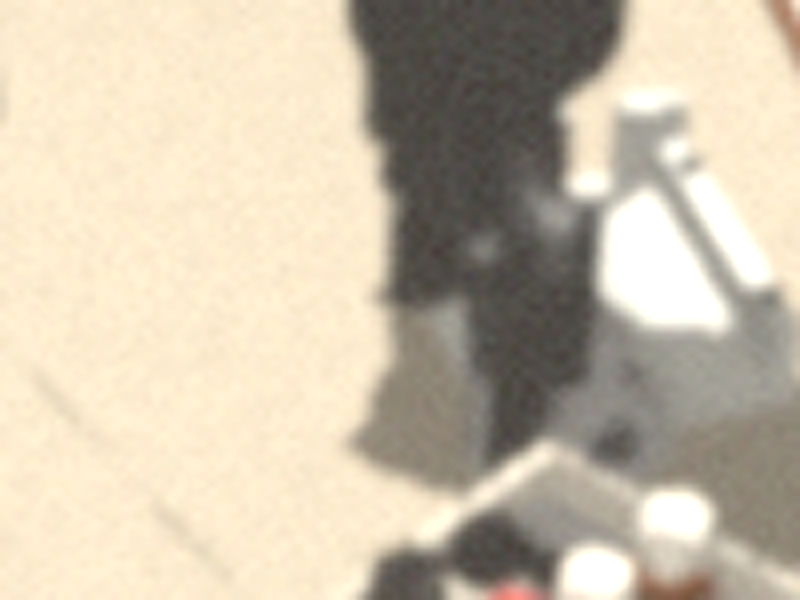

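{"name": "carry_out", "arguments": {
  "series": "-0.3 0 -0.1 0 0.85;-0.3 0 -0.1 0 0.85;-0.3 0 -0.1 0 0.85;-0.3 0 -0.1 0 0.85;-0.3 0 -0.05 0 0.85;-0.3 0 -0.05 0 0.85"
}}

```text
clock: 25.42
tcp_pos: [0.6407, 0.0485, -0.0125]
orientation: [-2.537, -1.849, -0.01]
contact_force: [1.6, 11.7, 6.9]
grip_width: 0.0727
```

```bash
python3 look2.py 15
```

```text
clock 25.43 tcpV [-55.7 -27.8] z -12.5 F [ 1.6 11.7  6.9] w 72.7
world d [ 0.81  3.66 -1.15] tool d now cm [ 3.73 -0.36  1.17] tool yaw needed 0.003
tool d after yaw cm [ 3.73 -0.37  1.17]
T [[0.306, 0.952, 0.004], [0.952, -0.306, 0.006], [0.007, 0.002, -1.0]]
top blind_face [([333.0, 200.5], 0.82, array([-24.9, -71.2]))]
top spigot_face []
scene blind_face [([329.3, 195.7], 0.58, array([-21. , -76.7]))]
scene spigot_face []
```

View pics/top_15.png

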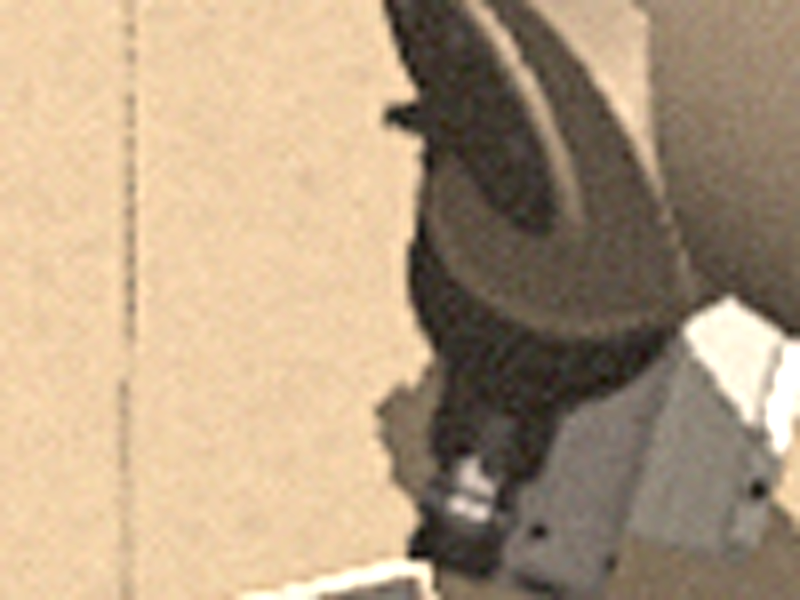

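View pics/scene_15.png

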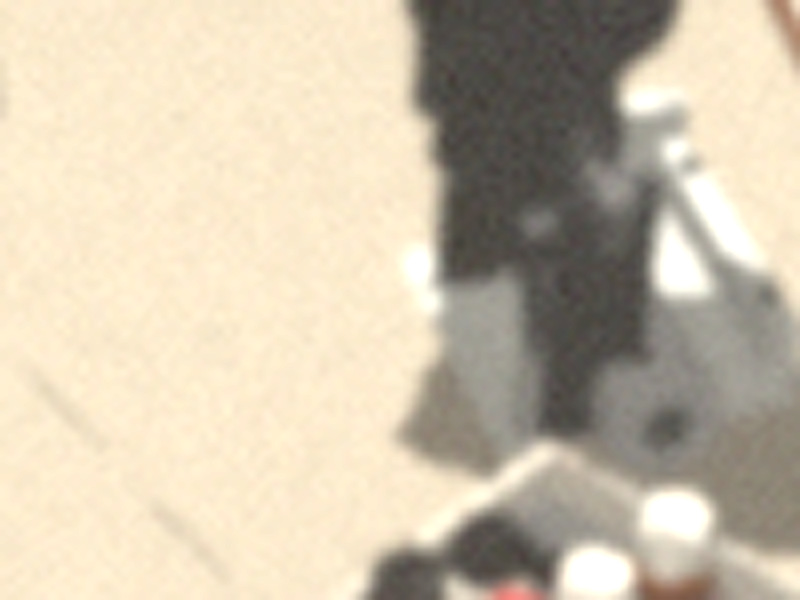

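{"name": "carry_out", "arguments": {
  "series": "-0.2 0 -0.15 0 0.85;-0.2 0 -0.15 0 0.85;-0.2 0 -0.1 0 0.85;0 0 0 0 0.85"
}}

```text
clock: 26.22
tcp_pos: [0.6372, 0.0374, -0.0099]
orientation: [2.542, 1.846, -0.001]
contact_force: [-0.0, 0.3, 0.2]
grip_width: 0.0726
```

```bash
python3 look2.py 16
```

```text
clock 26.23 tcpV [-43.9 -27.7] z -9.9 F [-0.   0.3  0.2] w 72.6
world d [ 1.16  4.78 -1.41] tool d now cm [ 4.91 -0.38  1.4 ] tool yaw needed -0.0
tool d after yaw cm [ 4.91 -0.38  1.4 ]
T [[0.31, 0.951, -0.0], [0.951, -0.31, -0.001], [-0.001, -0.0, -1.0]]
top blind_face [([342.9, 205.0], 0.65, array([  0.5, -74.2]))]
top spigot_face [([356.3, 164.5], 0.61, array([ 2.4, 32.7]))]
scene blind_face [([339.7, 191.9], 0.83, array([  7.3, -69.7]))]
scene spigot_face [([321.3, 166.2], 0.9, array([-0.5, 36.5]))]
```

View pics/scene_16.png

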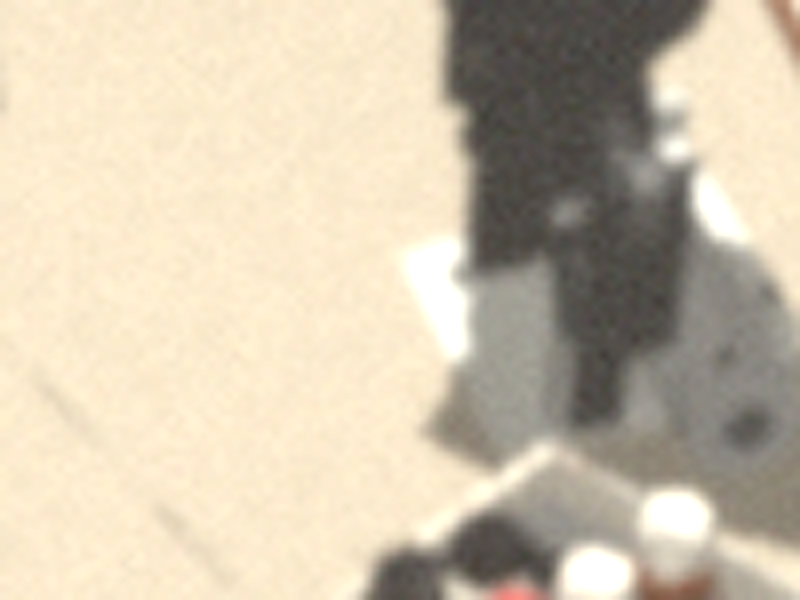

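{"name": "carry_out", "arguments": {
  "series": "1.5 0 0 0 0.85;0.5 0 -3 0 0.85;0 0 -4 0 0;-2 -3 0 0 0;-2.5 -3 0 0 0;-1.9 -3 0 0 0;0 0 0 0 0"
}}

```text
clock: 27.4
tcp_pos: [0.5359, 0.024, 0.06]
orientation: [-2.541, -1.848, 0.003]
contact_force: [1.2, 0.3, -0.7]
grip_width: 0.0003
```

```bash
cat > look3.py <<'E'
from h import *
import sys
plan(0,-.118,-.015)
k=sys.argv[1]
for n,oo in (('top',(305,140)),('scene',(285,140))):
    f=eyes.grab_frame(n)
    B=cv2.resize(f['color'][oo[1]:oo[1]+75,oo[0]:oo[0]+100],None,fx=8,fy=8,interpolation=cv2.INTER_CUBIC)
    cv2.imwrite(f'pics/{n}_{k}.png',np.clip(B*1.6,0,255).astype(np.uint8))
    for q in('blind_face','spigot_face','end_plate'):
        t=spotter.mark_of(f,q);print(n,q,[(x['uv'],x['confidence'],(toV(atz(f,x['uv'],.023))*1e3).round(1)) for x in t[:2]])
E
python3 look3.py 17
```

```text
clock 27.4 tcpV [   0.  -119.9] z 60.0 F [ 1.2  0.3 -0.7] w 0.3
world d [ 0.18 -0.05 -7.5 ] tool d now cm [0.02 0.2  7.5 ] tool yaw needed 0.001
tool d after yaw cm [0.02 0.2  7.5 ]
T [[0.308, 0.951, -0.002], [0.951, -0.308, -0.001], [-0.002, -0.001, -1.0]]
top blind_face []
top spigot_face []
top end_plate [([359.1, 159.0], 0.8, array([ 4.6, 46.4]))]
scene blind_face [([339.3, 195.6], 0.57, array([ -1.3, -87.4]))]
scene spigot_face [([319.5, 165.7], 0.6, array([-6.9, 33.1]))]
scene end_plate [([319.4, 159.7], 0.65, array([ 1.5, 57.6]))]
```

View pics/scene_17.png

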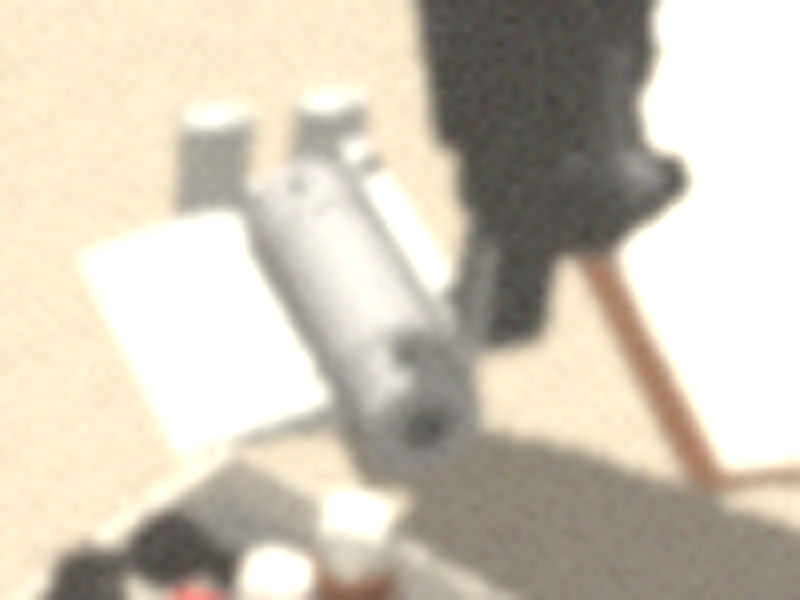

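View pics/top_17.png

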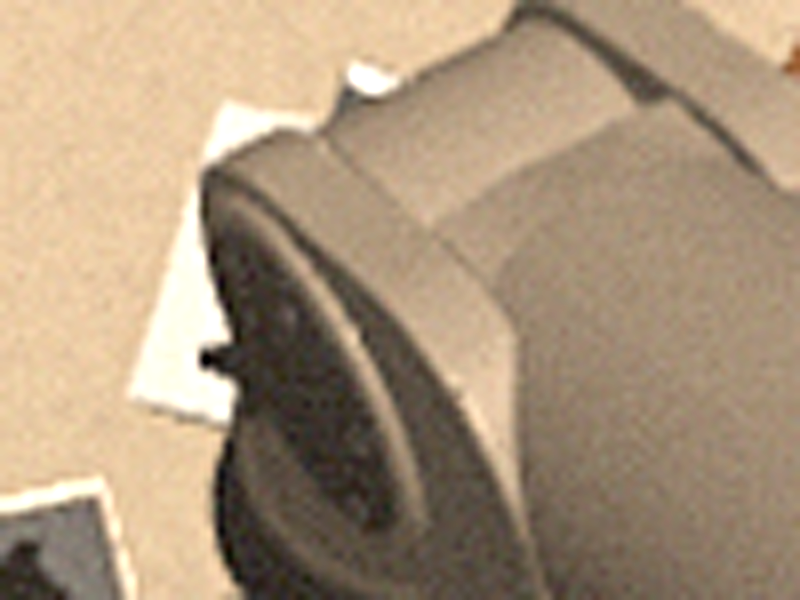

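{"name": "carry_out", "arguments": {
  "series": "0 0 2 0 0;0 0 2 0 0;0 0 2 0 0;0 0 1 0 0;0 0 0.5 0 0;0 0 0 0 0"
}}

```text
clock: 28.55
tcp_pos: [0.5382, 0.0241, -0.015]
orientation: [-2.541, -1.847, 0.0]
contact_force: [0.9, 0.3, 0.5]
grip_width: 0.0001
```

```bash
python3 look3.py 18; python3 -c "
from h import *
f=eyes.grab_frame('scene');o=r.get_obs();T=Ro.from_rotvec(o['orientation']).as_matrix()
for z in(-.035,-.03,-.025): print(z,(proj(f,o['tcp_pos']+T@np.array([0,-.0,z]))-[285,140])*8)"
```

```text
clock 28.55 tcpV [  -0.7 -117.8] z -15.0 F [0.9 0.3 0.5] w 0.1
world d [-0.05 -0.06  0.  ] tool d now cm [-0.07 -0.02 -0.  ] tool yaw needed 0.0
tool d after yaw cm [-0.07 -0.02 -0.  ]
T [[0.309, 0.951, -0.0], [0.951, -0.309, 0.0], [-0.0, -0.0, -1.0]]
top blind_face []
top spigot_face []
top end_plate [([355.8, 157.1], 0.71, array([-4.3, 48.5]))]
scene blind_face [([340.3, 193.0], 0.95, array([  4.4, -79.3]))]
scene spigot_face [([319.7, 164.9], 0.95, array([-5.2, 36.2]))]
scene end_plate [([320.4, 159.1], 0.79, array([ 4.8, 59.5])), ([195.8, 224.7], 0.18, array([-327.5, -102.9]))]
-0.035 [475.04907145 519.39171871]
-0.03 [472.80803606 532.80407444]
-0.025 [470.58397134 546.11486261]
```

View pics/scene_18.png

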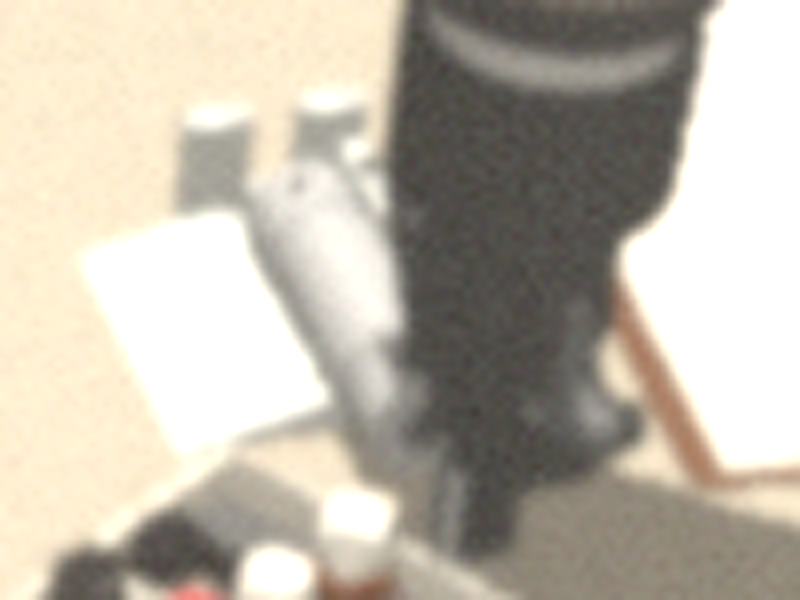

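{"name": "carry_out", "arguments": {
  "series": "0 0.8 0 0 0;0 0.7 0 0 0;0 0.3 0 0 0;0 0.3 0 0 0;0 0.3 0 0 0;0 0.3 0 0 0;0 0.3 0 0 0;0 0.3 0 0 0"
}}

```text
clock: 30.0
tcp_pos: [0.5693, 0.0139, -0.015]
orientation: [-2.541, -1.847, 0.001]
contact_force: [-3.3, 0.9, 1.1]
grip_width: -0.0004
```

```bash
python3 look3.py 19
```

```text
clock 30.0 tcpV [ -0.7 -85. ] z -15.0 F [-3.3  0.9  1.1] w -0.4
world d [-3.16  0.96  0.  ] tool d now cm [-0.07 -3.3  -0.  ] tool yaw needed 0.0
tool d after yaw cm [-0.07 -3.3  -0.  ]
T [[0.309, 0.951, -0.001], [0.951, -0.309, 0.0], [-0.0, -0.001, -1.0]]
top blind_face []
top spigot_face []
top end_plate []
scene blind_face [([336.2, 190.1], 0.91, array([ -1. , -67.1]))]
scene spigot_face [([318.8, 163.1], 0.73, array([-4.9, 44. ]))]
scene end_plate [([319.8, 156.7], 0.91, array([ 6.9, 70. ])), ([194.4, 262.4], 0.64, array([-341.5, -205.3]))]
```

View pics/scene_19.png

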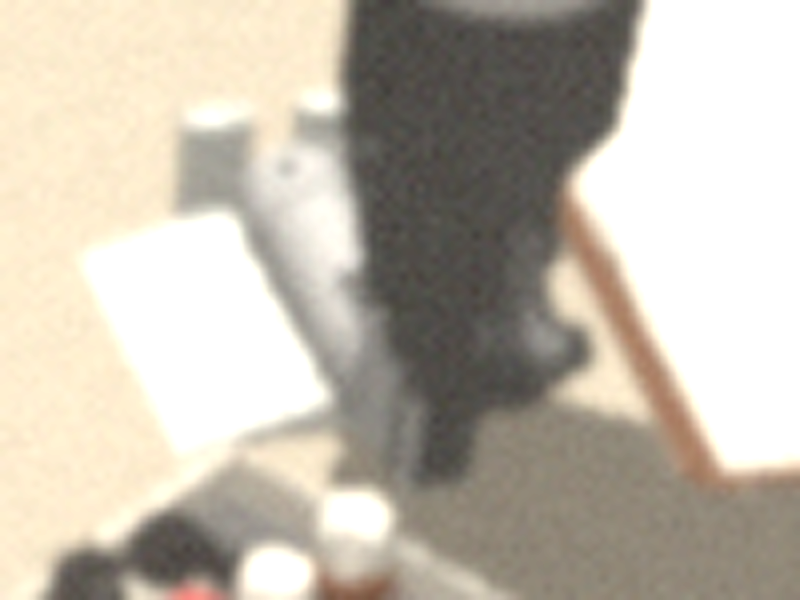

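{"name": "carry_out", "arguments": {
  "series": "0 0.3 0 0 0;0 0.3 0 0 0;0 0.2 0 0 0"
}}

```text
clock: 30.78
tcp_pos: [0.5772, 0.0114, -0.0149]
orientation: [-2.541, -1.847, 0.0]
contact_force: [-3.1, 0.6, 3.1]
grip_width: -0.0
```

{"name": "carry_out", "arguments": {
  "series": "0 0.2 0 0 0;0 0.1 0 0 0"
}}

```text
clock: 31.02
tcp_pos: [0.5802, 0.0104, -0.0149]
orientation: [-2.541, -1.847, -0.0]
contact_force: [-3.6, 0.6, 1.6]
grip_width: -0.0003
```

{"name": "carry_out", "arguments": {
  "series": "0 0.2 0 0 0;0 0.1 0 0 0"
}}

```text
clock: 31.28
tcp_pos: [0.581, 0.0101, -0.0152]
orientation: [-2.539, -1.846, 0.004]
contact_force: [-10.3, 3.3, 5.9]
grip_width: -0.0002
```

```bash
python3 look3.py 20
```

```text
clock 31.27 tcpV [ -0.6 -72.7] z -15.2 F [-10.3   3.3   5.9] w -0.2
world d [-4.32  1.34  0.02] tool d now cm [-0.06 -4.53 -0.  ] tool yaw needed 0.001
tool d after yaw cm [-0.06 -4.53 -0.  ]
T [[0.308, 0.951, -0.003], [0.951, -0.308, 0.0], [-0.001, -0.003, -1.0]]
top blind_face []
top spigot_face []
top end_plate []
scene blind_face [([335.3, 187.9], 0.79, array([ -0.1, -59. ]))]
scene spigot_face [([315.0, 158.0], 0.55, array([-7. , 67.4]))]
scene end_plate [([319.5, 158.6], 0.78, array([ 3.3, 62.2]))]
```

View pics/scene_20.png

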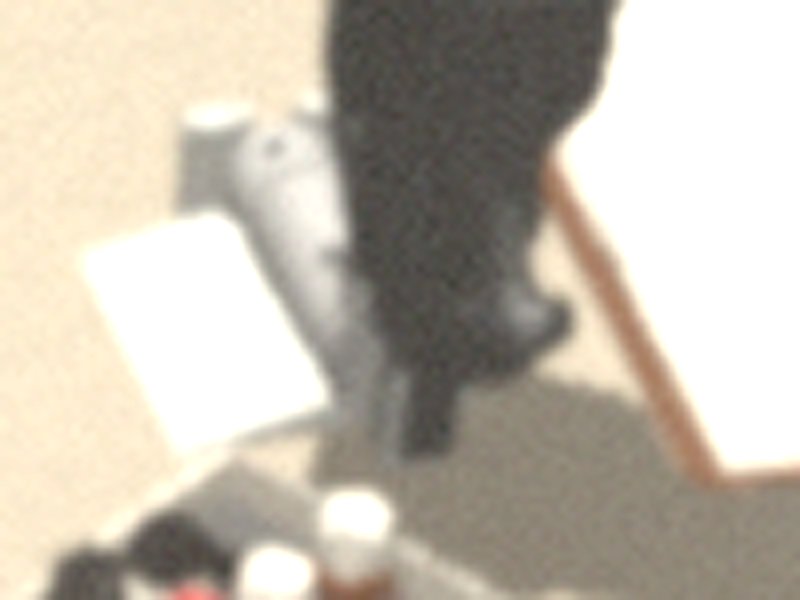

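{"name": "carry_out", "arguments": {
  "series": "0 0.15 0 0 0;0 0 0 0 0;0 0 0 0 0"
}}

```text
clock: 32.05
tcp_pos: [0.5809, 0.0101, -0.0154]
orientation: [-2.538, -1.846, 0.007]
contact_force: [-12.8, 3.9, 7.6]
grip_width: 0.0001
```

{"name": "carry_out", "arguments": {
  "series": "0 -0.3 0 0 0;0 -0.7 0 0 0;0 -2 0 0 0;0 -2 -1 0 0;0 0 -5 0 0;-3 0 -4 0 0;-5 -2 0 0 0;-5 -2 0 0 0"
}}

```text
clock: 33.05
tcp_pos: [0.4591, -0.0884, 0.0861]
orientation: [2.539, 1.845, 0.004]
contact_force: [-0.2, -1.1, 0.3]
grip_width: -0.0001
```

{"name": "carry_out", "arguments": {
  "series": "-5 -2 0 0 0;-5 -2 0 0 0;-5 -1 0 0 0;-5 -1 0 0 0;0 0 0 0 0"
}}

```text
clock: 33.67
tcp_pos: [0.3378, -0.2626, 0.0853]
orientation: [2.547, 1.835, -0.002]
contact_force: [1.1, 0.7, 0.0]
grip_width: -0.0001
```

```bash
python3 look3.py 21; python3 - <<'E'
from fit import *
fs=[eyes.grab_frame(n) for n in("scene","top")]
for f,n in zip(fs,"st"):
    t=spotter.trace(f,"column")
    if t:
        x,c=fit([(f,t[0]["pixels"])],CP,(V[0]+.0,V[1],VY),.023)
        off=np.array([.0014,.0016])*(1 if n=="s" else -1)
        off=np.array([.0014,.0016]) if n=="s" else np.array([-.0006,-.0016])
        print(n,((toV(x[:2]-off))*1e3).round(1),round(x[2]-VY,3),round(c,3))
    o=(285,140) if n=="s" else (305,130)
    im=cv2.resize(f["color"][o[1]:o[1]+75,o[0]:o[0]+95],None,fx=8,fy=8,interpolation=cv2.INTER_CUBIC)
    cv2.imwrite(f"pics/fin_{n}.png",im)
E
```

```text
clock 33.67 tcpV [ 333.8 -219.7] z 85.3 F [1.1 0.7 0. ] w -0.1
world d [ 19.99  28.6  -10.03] tool d now cm [33.48  9.9   9.97] tool yaw needed -0.008
tool d after yaw cm [33.4  10.16  9.97]
T [[0.317, 0.949, 0.0], [0.949, -0.317, -0.002], [-0.002, 0.001, -1.0]]
top blind_face [([344.7, 199.3], 0.78, array([  0.3, -60.9]))]
top spigot_face [([359.8, 157.9], 0.59, array([ 5.5, 49.6]))]
top end_plate [([356.6, 158.5], 0.84, array([-1.4, 45.7]))]
scene blind_face [([338.7, 186.7], 0.77, array([  9.2, -56.7]))]
scene spigot_face [([317.2, 158.1], 0.76, array([-1.7, 65.7]))]
scene end_plate [([317.5, 159.1], 0.73, array([-2.4, 61.3]))]
s [ 0.9 -2.5] -0.005 0.055
t [-38.    1.9] -0.109 0.503
```

View pics/fin_s.png

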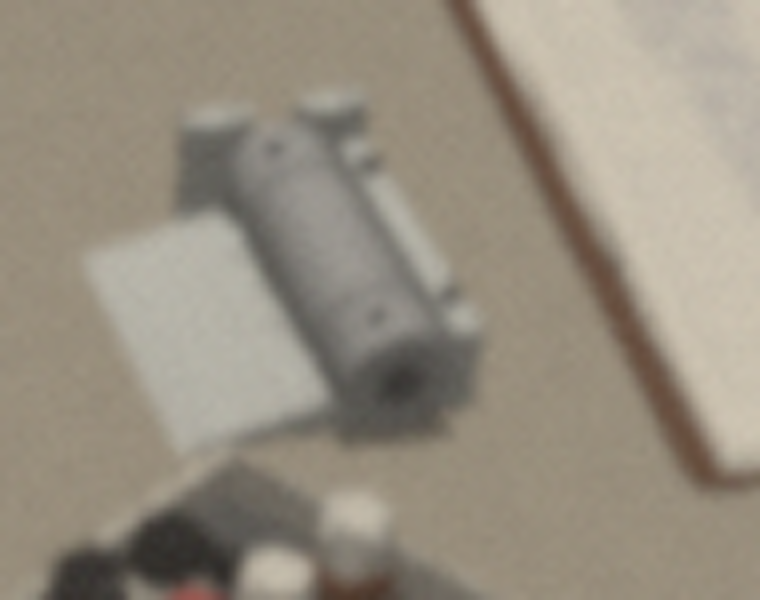

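View pics/fin_t.png

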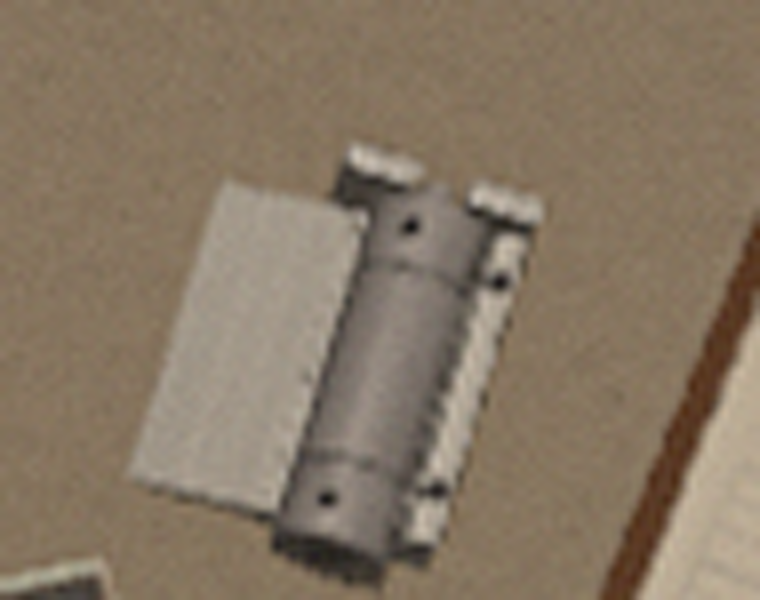

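```bash
python3 - <<'E'
from h import *
f=eyes.grab_frame('top')
for q in('vial','dropper','marker'):
    m=spotter.mark_of(f,q);print(q,[(x['uv'],x['confidence']) for x in m[:2]])
print(r.get_obs()['clock']);print(r.hand_in())
E
```

```text
vial [([216.8, 160.8], 0.71)]
dropper [([188.9, 208.1], 0.59)]
marker [([352.0, 280.8], 0.5)]
34.475
the job is handed in; nothing more can be done
None
```

The job is handed in at 34.5 s: the column is in the V-groove with its spigot in the slot and, by touch, its shoulder against the end plate. I rolled it up the ramp and over the lip with the fingers pushing on its side. Then I slid it along the groove with the closed fingers on its plain end.

**How it went**
- **Course correction:** the column started about 0.1 rad crooked and drifted towards the tray as it rolled. Before the ramp I set the open fingers either side of it and turned it with light pushes, without gripping or lifting. I then rolled it past the tray and straightened it at the ramp.
- **Ramp force:** the push reached about 12 N sideways and 7 N vertically near the lip, most likely from friction on the finger pads. It fell to zero once the column dropped into the groove.

**Last checks**
- **Fully home:** the end push rose from about 3.5 N to 13 N, and the fingers stopped moving even when I commanded 1.5 mm more. The top picture shows the spigot between the plate's two posts.
- **Plain end:** it was measured at -61 mm from the top camera and -57 mm from the scene camera, where -60 mm is expected.
- **Bystanders:** the vial, dropper and marker were found within about 3 pixels of where they started.

**What disagreed**
- **Fingertips:** they stood 25–38 mm behind the reported tool centre point (TCP), not 8 mm ahead of it. I went by the pictures and by lowering the shut fingers towards the bench, which met no resistance.
- **Outline fits:** the final fit from the top camera failed because the outline it found was wrong. The scene camera's fit put the column's centre at -2.5 mm instead of -5 mm, close to the camera error.
- **Tray:** clearance was only a few millimetres. I saw no contact and the forces showed none, but I could not check it directly.

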